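# Set the twin damper and open the filter housing

### The arm

A 6-joint arm with a two-finger parallel gripper is mounted at the origin on the work surface; the furniture and walls round the work are solid. World frame = base frame: x ahead of the robot, y to its left, z up, the work surface at z = 0. Lengths are in m, angles in rad, forces in N, time in s.
With the tool pointing down it reaches from about 0.35 to 0.975 m from the base axis. Payload 4.9 kg.
Tool frame: the origin (TCP) lies midway between the tips of the shut fingers; the grasp point (between the pads) lies 19 mm behind it; x points along the fingers, y is the direction in which the jaws open and shut, and the axes are right-handed (so a half turn about x gives the same grasp; the last joint's range is limited). The gripper opens to 85 mm and grips with 20 to 120 N. Pads are 22 mm wide; open, the fingers measure 114 mm over their backs; the gripper's body (76 mm by 85 mm) begins 54 mm behind the grasp point. The pads swing forward as they close: fully open they stand 13 mm farther back than shut.
Start: joints at [1.107, 0.053, 1.613, -0, 1.476, -0.119], TCP at [0.211, 0.588, 0.231] pointing down, gripper open.
Joint ranges: [-3.01, 3.01], [-1.01, 2.22], [0.06, 2.58], [-1.02, 4.17], [0.09, 2.62], [-3.14, 3.14]. Speed limits (rad/s): [2.57, 2.57, 3.14, 3.14, 3.14, 3.14].

### API

Orientations are given as a unit quaternion [w, x, y, z].
In Python, from workcell import telemetry, camera, camera_params, job_done gives the robot as it stands. The module is installed in compiled form; this text tells all that it offers.
- The arm moves only by the shell command python3 -m pendant 'ROWS' [FORCE]. ROWS is JSON, a list of rows, each an object with "rot": the turn, a rotation vector about the world's x, y, z in rad, a list of three; "offset": the shift along the world's x, y, z in cm, a list of three; "fingers": the closure, from 0 (fully open) to 1 (shut). In form: [{"rot": [rx, ry, rz], "offset": [tx, ty, tz], "fingers": fingers}, ...]. A call has 1 to 12 rows; each row shifts and turns the pose as measured when the row begins; what a row does not reach is not made up. A row lasts 1/10 s, in which the tool goes at most 50 mm and 8.59 degrees, less where a joint would pass 70% of its speed; a pose out of reach is approached as far as the arm can. A call with a gripper value outside its range is refused whole. The fingers move at their own pace and stop on an object; FORCE is the grip in N (left out, the last holds). Time passes only in rows, so rows that do not move let the fingers close. It gives the time, the measured TCP pose, the force and the opening at its end, in the units of the state.
- telemetry.state(): the state, without advancing time (a new reading comes with each control period).
- camera(name): name is "scene" or "top" or "wrist"; returns (picture, depth): 480x640x3 uint8, red, green, blue; 480x640 float32, m along the optical axis (not along the pixel's ray), 0 where there is no reading.
- camera_params(name): a dict with "camera_matrix" (3x3 intrinsics, pixels), "rvec" (rotation vector, rad) and "tvec" (3), from world to camera coordinates, as OpenCV has them; the wrist camera has in their place "tool_from_camera" (4x4, takes a point from camera to tool coordinates, whose origin is the TCP and whose axes are the tool frame's). Camera axes: x right, y down, z forward; pixel columns grow to the right and rows downward; lengths in m; the calibration is good to about 2 mm. The wrist camera is an equidistant fisheye: a pixel r from the principal point sees the ray r / f radians off the axis. A picture is of the moment at which its call begins: read the wrist's pose just before it. camera_params takes no time and is no camera call.
- job_done(): hands the job in, once; it reports no verdict.
The state is a dict: "time_s": time; "qpos": joint angles; "joint_vel": joint speeds; "effort": joint torques, N m; "tool_pos": TCP position; "eef_rot": TCP orientation; "contact_force": force on the tool from outside, world axes, zero at the start; "moment": the same for the moment, N m; "gripper_width": opening from 0.0 (shut) to 1.0 (fully open).
Only numpy, scipy, OpenCV 4.12 (cv2) and the standard library are available. Lean on these libraries where they do the work, as an engineer would, in place of code of your own. Each camera call takes 0.05 s, during which the arm holds its last target.

### The job

Get the dust filter ready for a change: first slide both grips of the twin damper along their tracks until each grip's pointer stands against the index tab beside its own track. Only then twist the filter housing's cover a quarter turn anticlockwise (seen from above) to free it from its hooks, lift it off and set it down flat, handle up, in the free part of the shallow tray. Leave both grips at their tabs and do not shift or tip the hand pump, the two beakers or the vial.

Things in the scene. Friction and masses are not known exactly. Their poses are not given: they have to be found in the camera images.
- damper: twin slide damper, fixed: low grey box 240 (its x) x 150 (its y) x 40 mm high; origin at the centre of its underside. Two parallel tracks run along its x on top, at y = +38 mm (grip a) and -38 mm (grip b). Each grip slides from x = -70 to +70 mm with about 2 N of friction and stays where left. Two pipe stubs, 18 mm long, at its -x end. It points roughly ahead, on the left or the right
- grip_a_mid (a point): centre of the upright black grip on track a: a post 16 mm along the track x 18 mm across x 42 mm high, from 47 to 89 mm above the bench (this point: 68 mm). Axes as the damper's. Below it a flat aluminium carriage (34 x 26 mm, top 48 mm above the bench) carries a 3 mm wide pointer on its outer (+y) side, in line with the post's centre
- grip_b_mid (a point): the same for track b (y = -38 mm); its pointer is on the outer (-y) side
- tab_a_mid (a point): centre of the index tab of track a: a fixed aluminium block 10 x 10 x 12 mm on the damper's top at y = +66 mm, its top 52 mm above the bench (this point: 46 mm). Axes as the damper's. The grip stands at its tab when both have the same x in the damper's frame, within half the tab's width
- tab_b_mid (a point): the same for track b, at y = -66 mm
- housing: fixed filter housing, a grey round pot 90 mm high with a rim 120 mm across, origin at the centre of its underside. Two dark hooks stand on the rim along its +x and -x; stops there prevent clockwise turning of the cover, and two pins end anticlockwise turning at about 95 degrees. A pipe stub points to -x. It is on the left or the right, the damper on the other side
- housing_rim (a point): centre of the top of the housing's rim, 90 mm above the bench, over a bore 57 mm across. Axes as the housing's. The hooks' overhangs reach inwards to 44 mm from the axis, are 28 mm wide, and lie 101 to 107 mm above the bench
- cover_handle (a point): centre of the handle of the loose filter cover (0.15 to 0.31 kg): a black bar 60 mm long (along the cover's x, the line of its ears), 14 mm wide, 34 mm high; on the cover's axis, 17 mm above the disc's top and 17 mm below the bar's top, 33 mm above the cover's lowest face. At the start the ears are under the hooks; the cover lifts freely once turned anticlockwise by 50 to 90 degrees
- cover_disc (a point): centre of the underside of the cover's disc, which rests on the rim: aluminium, 80 mm across, 8 mm thick, two ears 24 mm wide reach 52 mm from the axis along the cover's +x and -x. Below it a spigot 54 mm across and 8 mm deep sits in the bore
- tray: shallow open tray, fixed, 240 (its x) x 150 (its y) mm outside, on feet; its inner floor is 14 mm and its rim 32 mm above the bench, walls 4 mm thick; origin at bench height under its centre. The vial stands anywhere in it; with its ears across the tray (along the tray's y) the cover fits in whichever half along x the vial leaves freer
- vial: white capped vial standing in the tray, 25 mm across, 60 mm high, its top 74 mm above the bench; origin at its foot. Leave it
- pump: tall hand pump bottle, 72 (its x) x 159 (its y) x 302 mm high, standing behind the filter housing; origin at its foot. Leave it
- beaker_near: clear plastic beaker, 77 mm across, 86 mm high, standing just behind the damper's +x end; origin at its foot. Leave it
- beaker_mid: the same kind of beaker, standing behind the tray. Leave it

How it is judged:
By the outcome, as a careful person would: the job done as asked, in the order asked, and still so for the second after the job is handed in, with the robot touching nothing.
It also fails if it takes over 67 s, if anything falls off the work surface, if the arm or the gripper's body presses on something with over 40 N, if the wrist force passes 120 N, or if a joint passes its speed limit or range.

## Working session

There is one attempt and no reset: what is moved stays moved. The work goes in short steps, Python scripts to look and compute and a shell command to move; the robot and the scene stay as the last step left them, time stands still between calls to the robot, and variables do not carry over. Pictures are saved under pics/ and viewed, and the job is handed in when it is done.

```bash
mkdir -p pics; ls; python3 - <<'E'
from workcell import telemetry,camera,camera_params
import cv2,numpy as np
print(telemetry.state())
for n in("scene","top","wrist"):
    print(n,camera_params(n))
    p,d=camera(n); cv2.imwrite(f"pics/{n}0.png",p[:,:,::-1]); np.savez(f"pics/{n}0.npz",p=p,d=d)
    print(d.min(),d.max())
E
```

```text
pics
{'time_s': 0.0, 'qpos': array([ 1.10699340e+00,  5.33909891e-02,  1.61425151e+00,  4.30246993e-05,
        1.47600727e+00, -1.18993364e-01]), 'joint_vel': array([-0.00083713, -0.00119499,  0.00165951, -0.0012763 , -0.00114152,
       -0.00120219]), 'effort': array([-1.41432665e-03, -3.93660808e+01, -3.70189834e+01, -1.26692903e-04,
        6.91281661e-03, -1.06417292e-05]), 'tool_pos': array([0.21097241, 0.58767252, 0.23006724]), 'eef_rot': array([ 0.6963999 ,  0.12061464,  0.69684681, -0.12199922]), 'contact_force': array([ 0.22274689, -0.60618809,  0.64530973]), 'moment': array([-0.00364478,  0.01507158,  0.00658643]), 'gripper_width': 0.9986914475492102}
scene {'camera_matrix': array([[588.99236949,   0.        , 313.79457554],
       [  0.        , 588.99236949, 231.82968903],
       [  0.        ,   0.        ,   1.        ]]), 'rvec': array([ 2.05901919, -0.81391687,  0.43109793]), 'tvec': array([-0.42689104,  0.30461626,  0.97179216])}
0.0 3.999976
top {'camera_matrix': array([[472.56360596,   0.        , 325.25624945],
       [  0.        , 472.56360596, 240.74362406],
       [  0.        ,   0.        ,   1.        ]]), 'rvec': array([ 2.11245794, -2.12695639,  0.1960929 ]), 'tvec': array([-0.0109809 ,  0.5862905 ,  0.99606571])}
0.0 2.1364882
wrist {'camera_matrix': array([[371.64829954,   0.        , 323.19483047],
       [  0.        , 371.64829954, 234.43794638],
       [  0.        ,   0.        ,   1.        ]]), 'tool_from_camera': array([[ 2.47001941e-04, -2.80404965e-01,  9.59881761e-01,
        -1.43214726e-01],
       [ 9.99999820e-01, -4.55451397e-04, -3.90373841e-04,
        -7.47451948e-05],
       [ 5.46642252e-04,  9.59881684e-01,  2.80404802e-01,
        -7.20689337e-02],
       [ 0.00000000e+00,  0.00000000e+00,  0.00000000e+00,
         1.00000000e+00]])}
0.0 1.6242411
```

View pics/scene0.png

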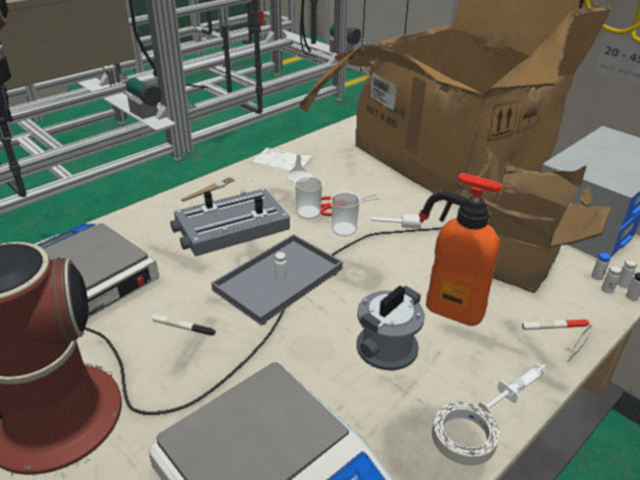

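View pics/top0.png

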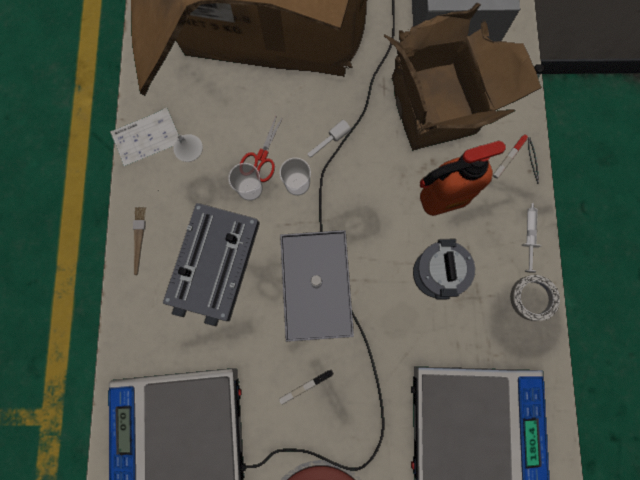

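View pics/wrist0.png

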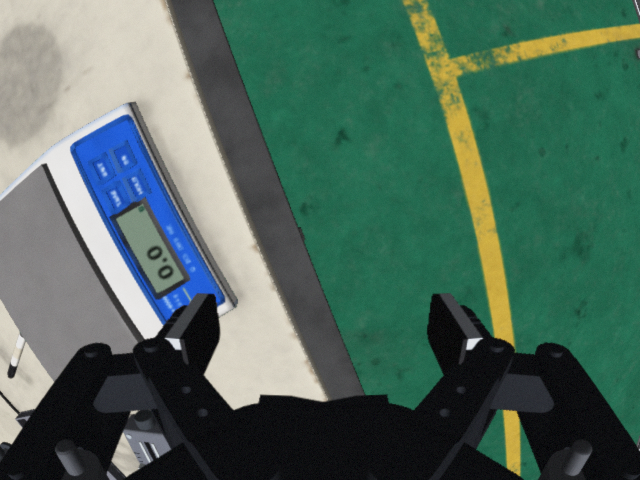

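The three pictures show the damper on the left (top about 210,262), the tray in the middle (316,287) with the vial at 316,281, the housing on the right (444,268) and the pump behind it (465,180). Next I'll take closer crops and measure from depth.

```bash
cat > h.py <<'E'
import numpy as np,cv2
from workcell import telemetry,camera,camera_params
from scipy.spatial.transform import Rotation as R
def ext(n):
    c=camera_params(n);return c["camera_matrix"],cv2.Rodrigues(c["rvec"])[0],np.array(c["tvec"])
def cloud(n,d):
    K,Rm,t=ext(n);v,u=np.mgrid[:480,:640]
    P=np.stack([(u-K[0,2])/K[0,0]*d,(v-K[1,2])/K[1,1]*d,d],-1)
    W=(P-t)@Rm;W[d==0]=np.nan;return W
def proj(n,X):
    K,Rm,t=ext(n);c=np.atleast_2d(X)@Rm.T+t;return c[:,:2]/c[:,2:]*[K[0,0],K[1,1]]+[K[0,2],K[1,2]]
def onz(n,u,v,z):
    K,Rm,t=ext(n);r=Rm.T@np.array([(u-K[0,2])/K[0,0],(v-K[1,2])/K[1,1],1]);o=-Rm.T@t
    return o+r*(z-o[2])/r[2]
def tri(u1,u2,a="top",b="scene"):
    A=[]
    for n,u in((a,u1),(b,u2)):
        K,Rm,t=ext(n);P=K@np.c_[Rm,t];A+=[u[0]*P[2]-P[0],u[1]*P[2]-P[1]]
    x=np.linalg.svd(np.array(A))[2][-1];return x[:3]/x[3]
def wst(): # tool_from world
    s=telemetry.state();q=s["eef_rot"];return R.from_quat([q[1],q[2],q[3],q[0]]).as_matrix(),np.array(s["tool_pos"])
def crop(p,x0,y0,x1,y1,name,s=None):
    s=s or min(800/(x1-x0),600/(y1-y0));cv2.imwrite(name,cv2.resize(p[y0:y1,x0:x1,::-1],None,fx=s,fy=s,interpolation=cv2.INTER_CUBIC));print(name,s)
E
python3 - <<'E'
from h import *
T=np.load("pics/top0.npz");S=np.load("pics/scene0.npz")
crop(T["p"],150,190,270,340,"pics/c1.png",4);crop(T["p"],390,130,530,310,"pics/c2.png",3.3)
crop(S["p"],160,160,380,330,"pics/c3.png",3.5);crop(S["p"],340,160,520,380,"pics/c4.png",2.7)
a=cv2.imread("pics/c1.png");b=cv2.imread("pics/c2.png")
W=cloud("top",T["d"]);V=cloud("scene",S["d"])
for u,v in((210,262),(316,281),(316,300),(444,268),(300,180),(320,360)):print(u,v,W[v,u].round(4))
for n,C,P in(("top",W,T["p"]),("scene",V,S["p"])):
    x,y,z=C[...,0],C[...,1],C[...,2]
    m=(z>.02)&(x>.3)&(x<.85)&(abs(y)<.5)
    nl,l,st,ce=cv2.connectedComponentsWithStats(m.astype(np.uint8))
    for i in range(1,nl):
        if st[i,4]>60:
            q=C[l==i];print(n,st[i],np.percentile(q,[2,98],axis=0).round(3).tolist(),np.median(q,axis=0).round(3))
E
```

```text
pics/c1.png 4
pics/c2.png 3.3
pics/c3.png 3.5
pics/c4.png 2.7
210 262 [0.5422 0.2432 0.0427]
316 281 [0.4945 0.0054 0.0756]
316 300 [0.4581 0.007  0.0117]
444 268 [ 0.5176 -0.2648  0.0993]
300 180 [0.7452 0.0449 0.0026]
320 360 [ 3.253e-01 -1.300e-03 -1.000e-04]
top [ 408   96  108   52 2003] [[0.786, -0.381, 0.026], [0.848, -0.212, 0.212]] [ 0.825 -0.279  0.133]
top [177 135  19  20 248] [[0.81, 0.3, 0.021], [0.845, 0.336, 0.066]] [0.825 0.314 0.029]
top [ 420  141   86   73 3418] [[0.657, -0.341, 0.031], [0.714, -0.21, 0.304]] [ 0.678 -0.276  0.204]
top [280 157  31  37 585] [[0.701, 0.02, 0.021], [0.769, 0.083, 0.089]] [0.754 0.052 0.059]
top [229 163  33  36 627] [[0.693, 0.131, 0.022], [0.758, 0.196, 0.089]] [0.738 0.169 0.061]
top [ 163  203   96  123 7347] [[0.423, 0.156, 0.03], [0.662, 0.327, 0.075]] [0.54  0.241 0.041]
top [524 207  15  39 279] [[0.58, -0.499, 0.021], [0.666, -0.475, 0.03]] [ 0.618 -0.491  0.024]
top [280 230  74 111 749] [[0.372, -0.073, 0.021], [0.613, 0.086, 0.037]] [0.502 0.013 0.032]
top [ 418  239   57   61 2599] [[0.46, -0.326, 0.081], [0.574, -0.218,
[... 891 characters left out ...]
046 0.064]
scene [ 211  234  132   87 1637] [[0.368, -0.072, 0.02], [0.612, 0.087, 0.035]] [0.475 0.004 0.029]
scene [274 252  12  28 300] [[0.483, -0.004, 0.021], [0.505, 0.016, 0.076]] [0.49  0.002 0.054]
scene [147 254  12  23  89] [[0.3, 0.182, 0.021], [0.311, 0.208, 0.061]] [0.305 0.186 0.047]
scene [ 357  285   68   74 3824] [[0.457, -0.327, 0.025], [0.571, -0.222, 0.133]] [ 0.497 -0.284  0.092]
scene [499 363  43  32 404] [[0.577, -0.499, 0.02], [0.663, -0.473, 0.028]] [ 0.611 -0.492  0.024]
scene [288 372 105 108 315] [[0.3, -0.462, 0.035], [0.31, -0.247, 0.064]] [ 0.304 -0.384  0.06 ]
scene [433 402  59  53 943] [[0.409, -0.498, 0.021], [0.507, -0.436, 0.028]] [ 0.456 -0.463  0.025]
```

View pics/c1.png

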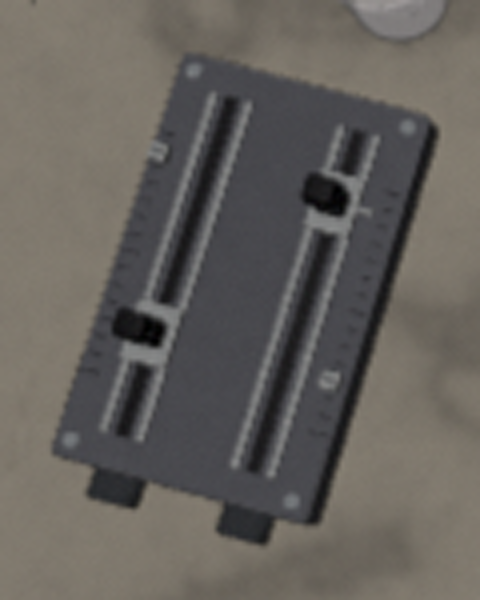

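View pics/c2.png

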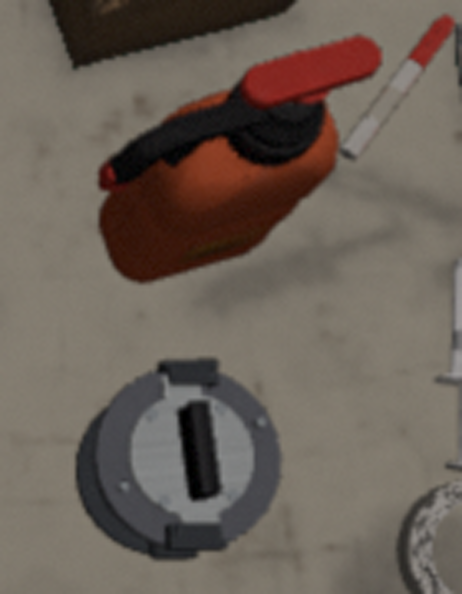

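View pics/c3.png

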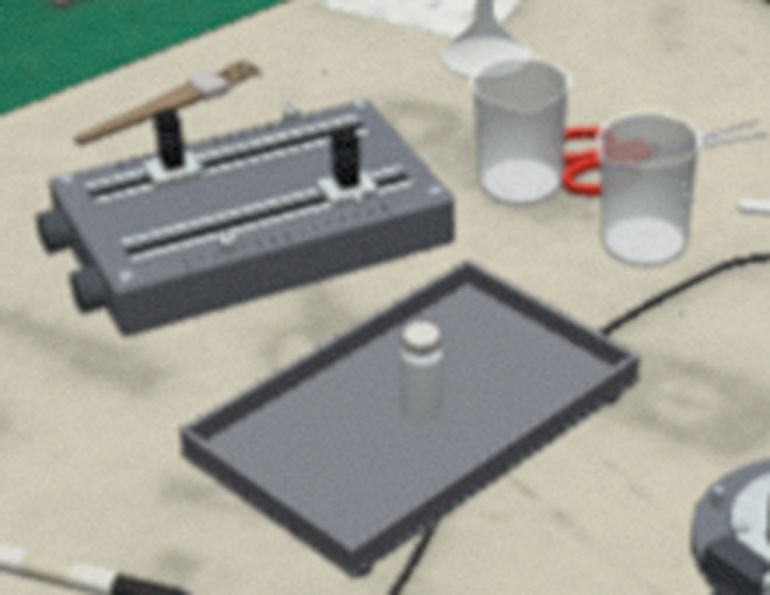

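View pics/c4.png

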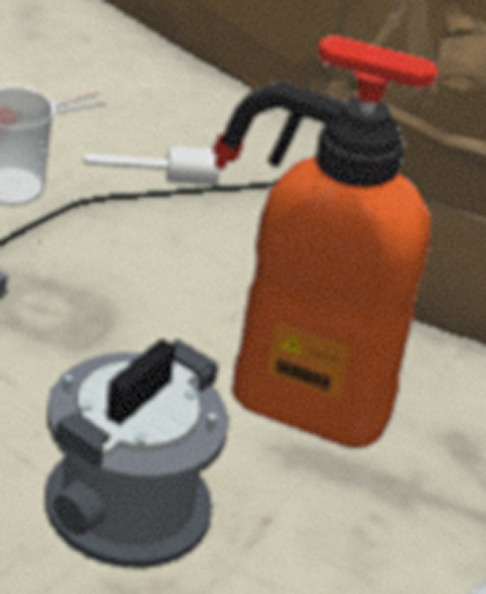

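The crops show both grips and their tabs. In top pixels, grip a's post top is near (182,270) and tab a at (189.5,227.5). Grip b's post top is near (230,237.5), its pointer at (241,243) and tab b at (232,285). The cover handle runs nearly along world x.

```bash
python3 - <<'E'
from h import *
T=np.load("pics/top0.npz");S=np.load("pics/scene0.npz")
W=cloud("top",T["d"]);V=cloud("scene",S["d"])
# damper fit
for C in(W,V):
    x,y,z=C[...,0],C[...,1],C[...,2]
    m=(z>.034)&(z<.047)&(x>.38)&(x<.69)&(y>.13)&(y<.35)
    r=cv2.minAreaRect(C[m][:,:2].astype(np.float32));print("damper",r,np.median(z[m]))
    m=(z>.027)&(z<.04)&(x>.35)&(x<.64)&(y>-.09)&(y<.1)
    print("tray",cv2.minAreaRect(C[m][:,:2].astype(np.float32)))
    m=(z>.058)&(x>.38)&(x<.69)&(y>.13)&(y<.35);n,l,st,ce=cv2.connectedComponentsWithStats(m.astype(np.uint8))
    for i in range(1,n):
        if st[i,4]>8:q=C[l==i];print("grip",st[i],ce[i],q.mean(0),q[:,2].max(),q[q[:,2]>.07].mean(0))
    m=(z>.11)&(x>.4)&(x<.6)&(abs(y+.265)<.1);q=C[m];print("handle",len(q),q.mean(0),cv2.minAreaRect(q[:,:2].astype(np.float32)))
    m=(z>.06)&(x>.45)&(x<.53)&(y>-.03)&(y<.04);q=C[m];print("vial",len(q),cv2.minEnclosingCircle(q[:,:2].astype(np.float32)))
# screws top
t=lambda c:(c[0]/4+150-.4,c[1]/4+190-.4)
s=lambda c:(c[0]/3.5+160-.4,c[1]/3.5+160-.4)
sc=[onz("top",*t(c),.041)for c in((193,69),(408,127),(70,440),(291,501))];print(np.round(sc,4))
ss=[onz("scene",*s(c),.041)for c in((363,103),(435,191),(68,180),(126,276))];print(np.round(ss,4))
print("tab a",tri(t((158,150)),s((291,112))),onz("top",*t((158,150)),.052),onz("scene",*s((291,107)),.052))
print("tab b",tri(t((329,380)),s((227,235))),onz("top",*t((329,380)),.052),onz("scene",*s((227,235)),.052))
print("ptr b",tri(t((365,211)),s((358,196))),onz("top",*t((365,211)),.046))
print("grip b top",tri(t((319,189)),s((345,130))),onz("top",*t((319,189)),.089))
print("grip a top",tri(t((128,321)),s((167,114))),onz("top",*t((128,321)),.089))
E
```

```text
damper ((0.5397843718528748, 0.24510806798934937), (0.15157611668109894, 0.2567770481109619), 74.26972198486328) 0.04064600558631808
tray ((0.49267661571502686, 0.006398558616638184), (0.2406291663646698, 0.15028007328510284), 3.490053653717041)
grip [226 233  11  11  93] [230.94623656 237.88172043] [0.58880442 0.18966741 0.08283747] 0.09561037808669187 [0.58926361 0.19008134 0.08614249]
grip [178 267  13  10  91] [184.         271.27472527] [0.51652166 0.28805866 0.08312362] 0.09339925212412349 [0.51679911 0.28859731 0.08572746]
handle 293 [ 0.51932956 -0.27115804  0.12760904] ((0.5186471939086914, -0.2730136215686798), (0.11795403808355331, 0.030149100348353386), 1.6571460962295532)
vial 98 ((0.4967964291572571, 0.005670357495546341), 0.012150458991527557)
damper ((0.5584530830383301, 0.24043835699558258), (0.15726228058338165, 0.3006436824798584), 74.0884017944336) 0.04169389890807387
tray ((0.4911477267742157, 0.008732236921787262), (0.24401582777500153, 0.1559644490480423), 3.1455166339874268)
grip [203 190  10  16 119] [207.56302521 197.68067227] [0.51378687 0.2886455  0.077671
[... 392 characters left out ...]
5, 0.008117887191474438), 0.01384162250906229)
[[0.6703 0.2766 0.041 ]
 [0.6352 0.1525 0.041 ]
 [0.4592 0.3352 0.041 ]
 [0.4251 0.2119 0.041 ]]
[[0.6733 0.2791 0.041 ]
 [0.6353 0.1557 0.041 ]
 [0.4605 0.3364 0.041 ]
 [0.4258 0.2149 0.041 ]]
tab a [0.61991546 0.29266232 0.04930917] [0.62042287 0.29113923 0.052     ] [0.62080504 0.29493453 0.052     ]
tab b [0.48934545 0.19059224 0.05536931] [0.49031947 0.19084945 0.052     ] [0.49166225 0.19506881 0.052     ]
ptr b [0.5843101  0.17422702 0.05087081] [0.5857835  0.17476054 0.046     ]
grip b top [0.58904119 0.19119546 0.09280784] [0.58990253 0.1919388  0.089     ]
grip a top [0.51777661 0.29197754 0.08976236] [0.51887792 0.2915828  0.089     ]
```

```bash
python3 - <<'E'
from h import *
Rm,p=wst();print(Rm.round(3),p)
u=np.array([np.cos(np.radians(-15.6)),np.sin(np.radians(-15.6)),0])
for s in(1,-1):
  y=s*u;x=np.array([0,0,-1.]);z=np.cross(x,y);D=np.c_[x,y,z];print(s,z,np.degrees(R.from_matrix(D@Rm.T).as_rotvec()))
E
```

```text
[[-0.001  0.338  0.941]
 [-0.001  0.941 -0.338]
 [-1.    -0.002 -0.   ]] [0.21102949 0.5877817  0.230337  ]
1 [-0.26891982 -0.96316257 -0.        ] [ 3.53346814e-02 -9.50313117e-02 -8.58442244e+01]
-1 [0.26891982 0.96316257 0.        ] [9.69336743e-02 3.60420207e-02 9.41557333e+01]
```

```bash
python3 -m pendant '[{"rot":[0,0,-0.149],"offset":[2.8,-2.7,-0.5],"fingers":0},{"rot":[0,0,-0.149],"offset":[2.8,-2.7,-0.5],"fingers":0},{"rot":[0,0,-0.149],"offset":[2.8,-2.7,-0.5],"fingers":0},{"rot":[0,0,-0.149],"offset":[2.8,-2.7,-0.5],"fingers":0},{"rot":[0,0,-0.149],"offset":[2.8,-2.7,-0.5],"fingers":0},{"rot":[0,0,-0.149],"offset":[2.8,-2.7,-0.5],"fingers":0},{"rot":[0,0,-0.149],"offset":[2.8,-2.7,-0.5],"fingers":0},{"rot":[0,0,-0.149],"offset":[2.8,-2.7,-0.5],"fingers":0},{"rot":[0,0,-0.149],"offset":[2.8,-2.7,0],"fingers":0},{"rot":[0,0,-0.149],"offset":[2.8,-2.7,0],"fingers":0},{"rot":[0,0,0],"offset":[0,0,0],"fingers":0}]' 20
cat >> h.py <<'E'
def rel(xyz,yaw):
    Rm,p=wst();y=np.array([np.cos(yaw),np.sin(yaw),0]);x=np.array([0,0,-1.]);D=np.c_[x,y,np.cross(x,y)]
    print("pos",p.round(4),"need cm",(100*(np.array(xyz)-p)).round(2),"rot",R.from_matrix(D@Rm.T).as_rotvec().round(4))
def wpic(n):
    Rm,p=wst();im,d=camera("wrist");cv2.imwrite(f"pics/{n}.png",im[:,:,::-1]);np.savez(f"pics/{n}.npz",p=im,d=d,R=Rm,t=p);return im,d,Rm,p
def wray(n,u,v):
    z=np.load(f"pics/{n}.npz");c=camera_params("wrist");K=c["camera_matrix"];M=np.array(c["tool_from_camera"])
    a=np.array([(u-K[0,2])/K[0,0],(v-K[1,2])/K[1,1]]);r=np.hypot(*a);k=np.sin(r)/r if r>0 else 1
    ray=np.array([a[0]*k,a[1]*k,np.cos(r)]);o=z["R"]@M[:3,3]+z["t"];return o,z["R"]@M[:3,:3]@ray
def wonz(n,u,v,h):
    o,r=wray(n,u,v);return o+r*(h-o[2])/r[2]
def wtri(*L):
    A=np.zeros((3,3));b=np.zeros(3)
    for n,u,v in L:
        o,r=wray(n,u,v);r=r/np.linalg.norm(r);Q=np.eye(3)-np.outer(r,r);A+=Q;b+=Q@o
    return np.linalg.solve(A,b)
def wproj(n,X):
    z=np.load(f"pics/{n}.npz");c=camera_params("wrist");K=c["camera_matrix"];M=np.array(c["tool_from_camera"])
    q=z["R"].T@(np.array(X)-z["t"]);q=M[:3,:3].T@(q-M[:3,3]);r=np.arctan2(np.hypot(q[0],q[1]),q[2]);s=r/np.hypot(q[0],q[1])
    return q[0]*s*K[0,0]+K[0,2],q[1]*s*K[1,1]+K[1,2]
E
python3 - <<'E'
from h import *
rel([.518,.291,.058],np.radians(-15.6))
wpic("w1")
E
```

```text
time_s: 1.25
tool_pos: [0.4966, 0.3052, 0.1845]
eef_rot: [-0.423, -0.564, -0.425, 0.567]
contact_force: [0.2, 0.7, -0.4]
gripper_width: 1.0
pos [0.4966 0.3052 0.1845] need cm [  2.14  -1.42 -12.65] rot [ 0.0008 -0.0047  0.0119]
```

View pics/w1.png

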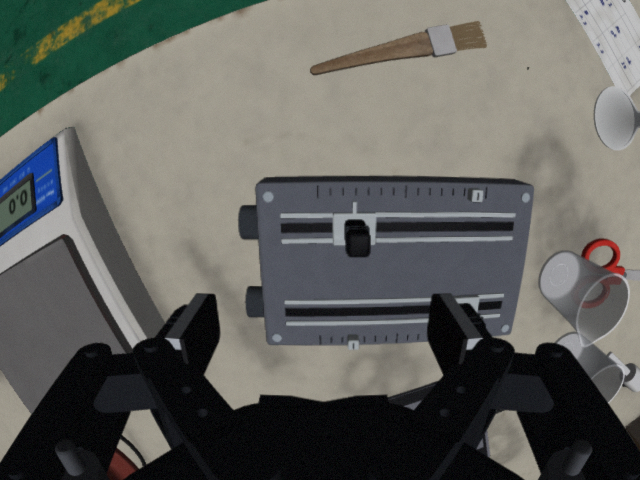

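The wrist view shows grip a's pointer at (356,207), tab a at (477,196), tab b at (353,345), and grip a's post foot near (357,222) with its top face around (358,244).

```bash
python3 - <<'E'
from h import *
for n,u,v,h in(("ptr a",355.5,207,.046),("tab a",477.5,196.5,.052),("tab b",353.5,345,.052),("post top a",358,241,.089),("scr1",268.5,197,.041),("scr2",526.5,198,.041),("scr3",277,338.5,.041),("scr4",506,328.5,.041)):
    print(n,wonz("w1",u,v,h).round(4))
t=lambda c:(c[0]/4+150-.4,c[1]/4+190-.4)
# two-view check of tab height: wrist + top
c=ext
def tr(w,tp):
    K,Rm,tt=ext("top");o2=-Rm.T@tt;r2=Rm.T@np.array([(tp[0]-K[0,2])/K[0,0],(tp[1]-K[1,2])/K[1,1],1]);o1,r1=wray("w1",*w)
    A=np.zeros((3,3));b=np.zeros(3)
    for o,r in((o1,r1),(o2,r2)):
        r=r/np.linalg.norm(r);Q=np.eye(3)-np.outer(r,r);A+=Q;b+=Q@o
    return np.linalg.solve(A,b)
print(tr((477.5,196.5),t((158,150))),tr((353.5,345),t((329,380))),"post top",tr((358,241),t((128,321))))
crop(np.load("pics/w1.npz")["p"],300,170,500,290,"pics/w1c.png",4)
E
```

```text
ptr a [0.5223 0.309  0.046 ]
tab a [0.6195 0.2922 0.052 ]
tab b [0.4897 0.1919 0.052 ]
post top a [0.517  0.2958 0.089 ]
scr1 [0.4588 0.3349 0.041 ]
scr2 [0.6704 0.2755 0.041 ]
scr3 [0.4237 0.2106 0.041 ]
scr4 [0.636  0.1515 0.041 ]
[0.62055014 0.29163656 0.04999572] [0.48999564 0.19114331 0.0509976 ] post top [0.51829508 0.29359852 0.08328061]
pics/w1c.png 4
```

View pics/w1c.png

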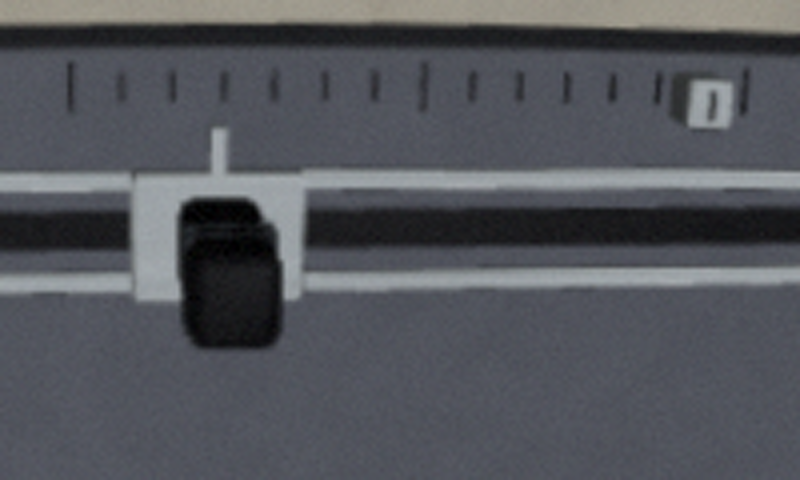

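```bash
python3 -m pendant '[{"rot":[0,0,0.012],"offset":[1.5,-1.0,-2],"fingers":0},{"rot":[0,0,0],"offset":[0.6,-0.4,-3],"fingers":0},{"rot":[0,0,0],"offset":[0,0,-1.0],"fingers":0},{"rot":[0,0,0],"offset":[0,0,0],"fingers":0}]' 20
python3 - <<'E'
from h import *
rel([.5174,.2915,.058],np.radians(-15.7))
E
```

```text
time_s: 1.7
tool_pos: [0.5148, 0.2951, 0.1237]
eef_rot: [-0.429, -0.56, -0.433, 0.562]
contact_force: [0.5, 0.1, 0.3]
gripper_width: 1.0
pos [0.5148 0.2951 0.1237] need cm [ 0.26 -0.36 -6.57] rot [-0.0024 -0.0057 -0.0128]
```

```bash
python3 -m pendant '[{"rot":[-0.002,-0.006,-0.012],"offset":[0.3,-0.4,-2],"fingers":0},{"rot":[0,0,0],"offset":[0,0,-2.5],"fingers":0},{"rot":[0,0,0],"offset":[0,0,-2],"fingers":0},{"rot":[0,0,0],"offset":[0,0,-0.8],"fingers":0.3},{"rot":[0,0,0],"offset":[0,0,0],"fingers":0.5}]' 20
python3 - <<'E'
from h import *
rel([.5174,.2915,.058],np.radians(-15.7)); print(telemetry.state()["gripper_width"])
E
```

```text
time_s: 2.2
tool_pos: [0.5175, 0.2968, 0.0553]
eef_rot: [0.43, 0.565, 0.429, -0.559]
contact_force: [-0.2, 0.7, 0.8]
gripper_width: 0.694
pos [0.5175 0.2968 0.0553] need cm [-0.01 -0.53  0.27] rot [-0.0047  0.0075 -0.0089]
0.6937637615536388
```

```bash
python3 -m pendant '[{"rot":[-0.004,0.007,-0.009],"offset":[0,-0.5,0.3],"fingers":0.5},{"rot":[0,0,0],"offset":[0,-0.1,0],"fingers":0.7},{"rot":[0,0,0],"offset":[0,0,0],"fingers":1},{"rot":[0,0,0],"offset":[0,0,0],"fingers":1},{"rot":[0,0,0],"offset":[0,0,0],"fingers":1},{"rot":[0,0,0],"offset":[0,0,0],"fingers":1}]' 25
python3 - <<'E'
from h import *
rel([.5174,.2915,.058],np.radians(-15.7)); print(telemetry.state()["gripper_width"])
E
```

```text
time_s: 2.8
tool_pos: [0.5188, 0.292, 0.0626]
eef_rot: [0.427, 0.566, 0.427, -0.561]
contact_force: [1.3, 0.1, -2.3]
gripper_width: 0.181
pos [0.5188 0.292  0.0626] need cm [-0.14 -0.05 -0.46] rot [-0.0032  0.0047 -0.0005]
0.1810511945799236
```

```bash
python3 -m pendant '[{"rot":[0,0,0],"offset":[1.5,-0.42,0],"fingers":1},{"rot":[0,0,0],"offset":[1.5,-0.42,0],"fingers":1},{"rot":[0,0,0],"offset":[1.5,-0.42,0],"fingers":1},{"rot":[0,0,0],"offset":[1.5,-0.42,0],"fingers":1},{"rot":[0,0,0],"offset":[1.5,-0.42,0],"fingers":1},{"rot":[0,0,0],"offset":[0,0,0],"fingers":1}]'
python3 - <<'E'
from h import *
rel([.6132,.2655,.0626],np.radians(-15.7)); print(telemetry.state()["gripper_width"])
E
```

```text
time_s: 3.4
tool_pos: [0.5994, 0.2695, 0.0626]
eef_rot: [0.426, 0.565, 0.428, -0.562]
contact_force: [1.7, 1.7, -2.3]
gripper_width: 0.177
pos [0.5994 0.2695 0.0626] need cm [ 1.38 -0.4   0.  ] rot [-0.0045  0.002   0.0003]
0.17711068587663412
```

```bash
python3 -m pendant '[{"rot":[0,0,0],"offset":[0.9,-0.25,0],"fingers":1},{"rot":[0,0,0],"offset":[0.35,-0.1,0],"fingers":1},{"rot":[0,0,0],"offset":[0,0,0],"fingers":1}]'
python3 - <<'E'
from h import *
rel([.6132,.2655,.0626],np.radians(-15.7)); wpic("w2")
E
```

```text
time_s: 3.7
tool_pos: [0.6133, 0.2656, 0.0626]
eef_rot: [0.426, 0.565, 0.428, -0.562]
contact_force: [-0.2, 1.6, 0.4]
gripper_width: 0.183
pos [0.6133 0.2656 0.0626] need cm [-0.01 -0.01  0.  ] rot [-0.0047  0.001   0.0005]
```

View pics/w2.png

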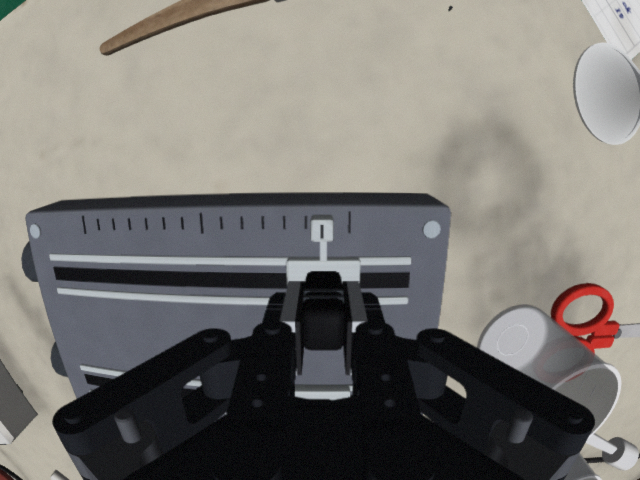

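Pointer a (323,250) stands against tab a's centre (321.5,230). I'll release it and move over grip b.

```bash
python3 -m pendant '[{"rot":[0,0,0],"offset":[0,0,0],"fingers":0.5},{"rot":[0,0,0],"offset":[0,0,0],"fingers":0},{"rot":[0,0,0],"offset":[0,0,0],"fingers":0},{"rot":[0,0,0],"offset":[0,0,1.5],"fingers":0},{"rot":[0,0,0],"offset":[0,0,3],"fingers":0},{"rot":[0,0,0],"offset":[-0.4,-1.2,2.5],"fingers":0},{"rot":[0,0,0],"offset":[-0.9,-3,0],"fingers":0},{"rot":[0,0,0],"offset":[-0.6,-2,0],"fingers":0},{"rot":[0,0,0],"offset":[0,0,0],"fingers":0}]' 25
python3 - <<'E'
from h import *
rel([.5906,.1919,.060],np.radians(-15.7)); wpic("w3")
E
```

```text
time_s: 4.65
tool_pos: [0.5954, 0.2026, 0.1444]
eef_rot: [0.429, 0.567, 0.426, -0.559]
contact_force: [0.3, 0.9, -0.1]
gripper_width: 1.0
pos [0.5954 0.2026 0.1444] need cm [-0.48 -1.07 -8.44] rot [-0.0041  0.0121 -0.0024]
```

View pics/w3.png

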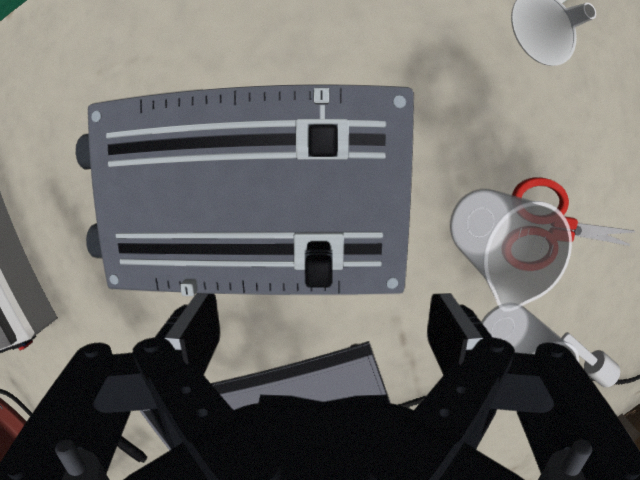

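The wrist view shows pointer a (322,113) still against tab a (321,96). Grip b's post top is at (319,268) and tab b at (187,290).

```bash
python3 - <<'E'
from h import *
c=np.array([.5475,.2435]);u=np.array([.9627,-.2706]);v=np.array([.2706,.9627])
for n,a,b,h in(("post top b",319,268,.089),("carr b",319.3,252,.048),("tab b",187,290,.052),("tab a",321.5,96,.052),("ptr a",322.3,113,.046),("s1",96,117,.041),("s2",400,102,.041),("s3",113,280.5,.041),("s4",392.5,284,.041)):
    q=wonz("w3",a,b,h)[:2];print(n,q.round(4),((q-c)@u).round(4),((q-c)@v).round(4))
E
```

```text
post top b [0.591  0.1971] 0.0545 -0.0329
carr b [0.5902 0.1931] 0.0547 -0.0369
tab b [0.4899 0.192 ] -0.0416 -0.0652
tab a [0.6194 0.2922] 0.0561 0.0663
ptr a [0.6171 0.2819] 0.0566 0.0558
s1 [0.4581 0.3352] -0.1109 0.0641
s2 [0.6692 0.2766] 0.1082 0.0648
s3 [0.4222 0.2114] -0.112 -0.0649
s4 [0.6343 0.1522] 0.1083 -0.0643
```

```bash
python3 -m pendant '[{"rot":[-0.004,0.012,-0.002],"offset":[-0.4,-1.0,-1.5],"fingers":0.3},{"rot":[0,0,0],"offset":[0,0,-0.8],"fingers":0.35},{"rot":[0,0,0],"offset":[0,0,0],"fingers":0.35}]' 25
python3 - <<'E'
from h import *
rel([.5906,.1919,.060],np.radians(-15.7)); print(telemetry.state()["gripper_width"])
E
```

```text
time_s: 5.0
tool_pos: [0.5917, 0.1942, 0.1202]
eef_rot: [0.427, 0.564, 0.428, -0.563]
contact_force: [0.1, 0.4, -0.4]
gripper_width: 0.649
pos [0.5917 0.1942 0.1202] need cm [-0.11 -0.23 -6.02] rot [-0.0012  0.0003 -0.0019]
0.6494968412510027
```

```bash
python3 -m pendant '[{"rot":[0,0,0],"offset":[-0.1,-0.2,-2],"fingers":0.35},{"rot":[0,0,0],"offset":[0,0,-2],"fingers":0.35},{"rot":[0,0,0],"offset":[0,0,-1.3],"fingers":0.35},{"rot":[0,0,0],"offset":[0,0,0],"fingers":0.6},{"rot":[0,0,0],"offset":[0,0,0],"fingers":1},{"rot":[0,0,0],"offset":[0,0,0],"fingers":1},{"rot":[0,0,0],"offset":[0,0,0],"fingers":1},{"rot":[0,0,0],"offset":[0,0,0],"fingers":1}]' 25
python3 - <<'E'
from h import *
rel([.5906,.1919,.060],np.radians(-15.7)); print(telemetry.state()["gripper_width"])
c=np.array([.5475,.2435]);u=np.array([.9627,-.2706]);print((wst()[1][:2]-c)@u)
E
```

```text
time_s: 5.8
tool_pos: [0.5899, 0.1942, 0.0631]
eef_rot: [-0.427, -0.562, -0.429, 0.563]
contact_force: [0.3, -0.6, -4.1]
gripper_width: 0.182
pos [0.5899 0.1942 0.0631] need cm [ 0.07 -0.23 -0.31] rot [-0.0007 -0.0031 -0.0045]
0.18185246660915194
0.05419450741524133
```

```bash
python3 -m pendant '[{"rot":[0,0,0],"offset":[-1.5,0.42,0],"fingers":1},{"rot":[0,0,0],"offset":[-1.5,0.42,0],"fingers":1},{"rot":[0,0,0],"offset":[-1.5,0.42,0],"fingers":1},{"rot":[0,0,0],"offset":[-1.5,0.42,0],"fingers":1},{"rot":[0,0,0],"offset":[-1.5,0.42,0],"fingers":1},{"rot":[0,0,0],"offset":[0,0,0],"fingers":1}]'
python3 - <<'E'
from h import *
rel([.4977,.2201,.0631],np.radians(-15.7))
E
```

```text
time_s: 6.4
tool_pos: [0.5146, 0.2152, 0.0631]
eef_rot: [0.428, 0.564, 0.428, -0.562]
contact_force: [-1.3, 0.3, -3.0]
gripper_width: 0.183
pos [0.5146 0.2152 0.0631] need cm [-1.69  0.49 -0.  ] rot [-0.0017  0.0029 -0.0032]
```

```bash
python3 -m pendant '[{"rot":[0,0,0],"offset":[-1.1,0.32,0],"fingers":1},{"rot":[0,0,0],"offset":[-0.55,0.15,0],"fingers":1},{"rot":[0,0,0],"offset":[0,0,0],"fingers":1}]'
python3 - <<'E'
from h import *
rel([.4977,.2201,.0631],np.radians(-15.7))
E
```

```text
time_s: 6.7
tool_pos: [0.4978, 0.2199, 0.0631]
eef_rot: [0.428, 0.564, 0.427, -0.561]
contact_force: [-0.1, 0.3, -4.6]
gripper_width: 0.181
pos [0.4978 0.2199 0.0631] need cm [-0.01  0.02 -0.  ] rot [-0.0016  0.0041 -0.0029]
```

Now I'll release, rise and check from above.

```bash
python3 -m pendant '[{"rot":[0,0,0],"offset":[0,0,0],"fingers":0.6},{"rot":[0,0,0],"offset":[0,0,0],"fingers":0.4},{"rot":[0,0,0],"offset":[0,0,0],"fingers":0.3},{"rot":[0,0,0],"offset":[0,0,1.5],"fingers":0},{"rot":[0,0,0],"offset":[0,0,4],"fingers":0},{"rot":[0,0,0],"offset":[0,0,4],"fingers":0},{"rot":[0,0,0],"offset":[0,0,3],"fingers":0},{"rot":[0,0,0],"offset":[0,0,0],"fingers":0}]' 25
python3 - <<'E'
from h import *
wpic("w4");p,d=camera("top");cv2.imwrite("pics/top4.png",p[:,:,::-1]);crop(p,150,190,270,340,"pics/top4c.png",4)
E
```

```text
time_s: 7.5
tool_pos: [0.5007, 0.22, 0.2007]
eef_rot: [0.429, 0.567, 0.426, -0.559]
contact_force: [0.5, 0.3, 0.4]
gripper_width: 0.998
pics/top4c.png 4
```

View pics/w4.png

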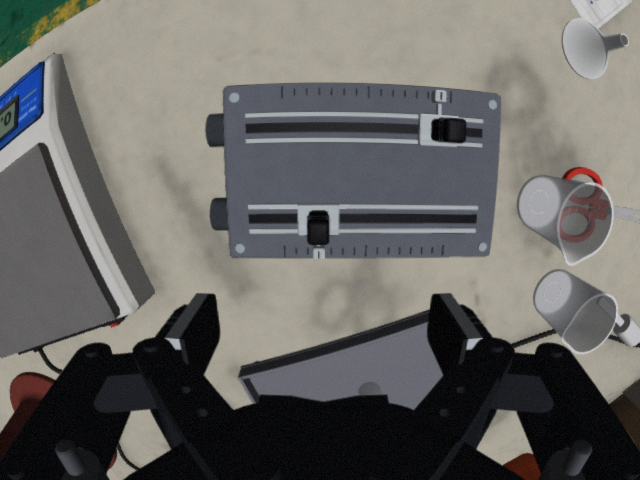

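View pics/top4.png

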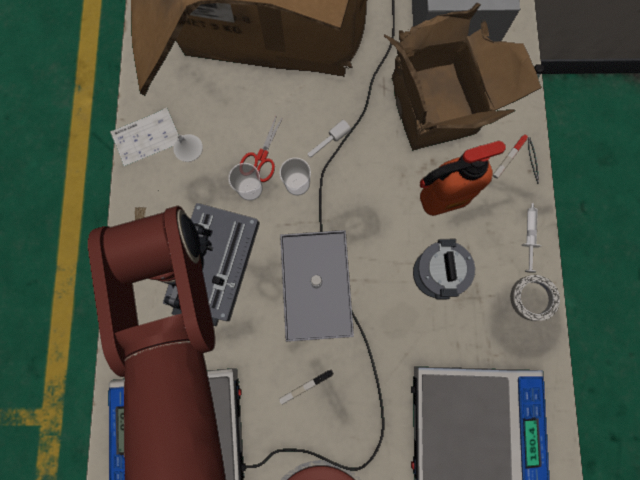

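Both pointers stand at their tabs: a at (440,108) under tab (440,96), b at (318,246) over tab (319,254). Now to the housing.

```bash
python3 -m pendant '[{"rot":[0,0,0],"offset":[0,-1,3],"fingers":0},{"rot":[0,0,-0.13],"offset":[0,-3,2],"fingers":0},{"rot":[0,0,-0.13],"offset":[0,-4.3,0],"fingers":0},{"rot":[0,0,-0.13],"offset":[0,-4.3,0],"fingers":0},{"rot":[0,0,-0.13],"offset":[0,-4.3,0],"fingers":0},{"rot":[0,0,-0.13],"offset":[0,-4.3,0],"fingers":0},{"rot":[0,0,-0.13],"offset":[0,-4.3,0],"fingers":0},{"rot":[0,0,-0.13],"offset":[0,-4.3,0],"fingers":0},{"rot":[0,0,-0.13],"offset":[0,-4.3,0],"fingers":0},{"rot":[0,0,-0.13],"offset":[0,-4.3,0],"fingers":0},{"rot":[0,0,-0.1],"offset":[0,-4,0],"fingers":0},{"rot":[0,0,0],"offset":[0,0,0],"fingers":0}]' 25
python3 - <<'E'
from h import *
rel([.49,-.265,.25],np.radians(-88)); wpic("w5")
E
```

```text
time_s: 8.8
tool_pos: [0.4847, -0.2186, 0.2254]
eef_rot: [0.015, -0.699, -0.0, 0.715]
contact_force: [-0.5, 0.4, -0.2]
gripper_width: 1.0
pos [ 0.4847 -0.2186  0.2254] need cm [ 0.53 -4.64  2.46] rot [-0.0212 -0.0222  0.0562]
```

View pics/w5.png

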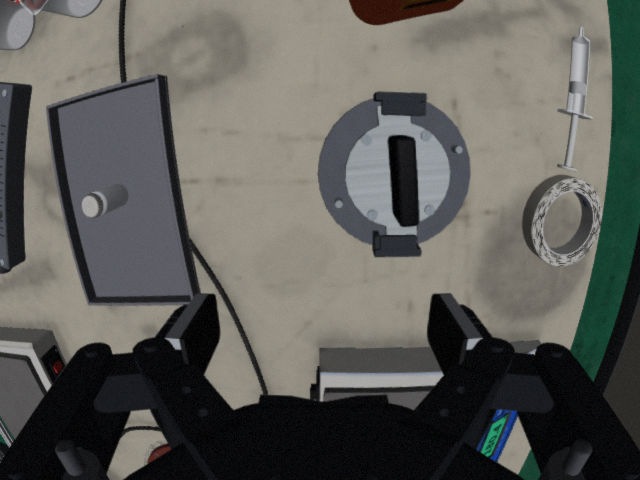

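```bash
python3 - <<'E'
from h import *
crop(np.load("pics/w5.npz")["p"],310,80,480,265,"pics/w5c.png",3.2)
E
```

```text
pics/w5c.png 3.2
```

View pics/w5c.png

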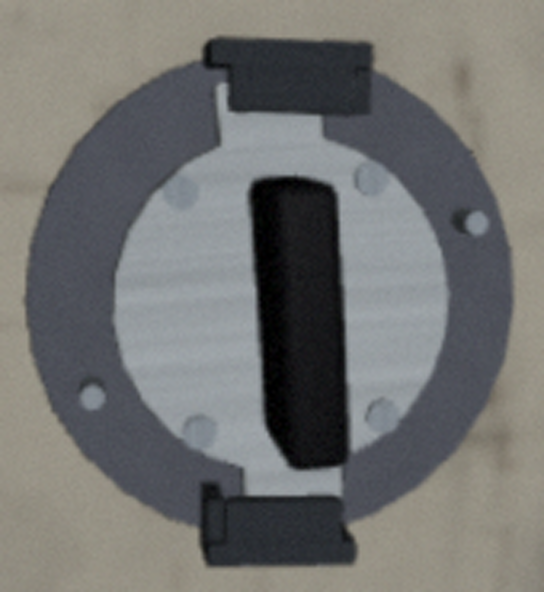

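```bash
python3 - <<'E'
from h import *
f=lambda a,b:(a/3.2+310-.3,b/3.2+80-.3)
P=lambda n,c,h:print(n,wonz("w5",*f(*c),h).round(4))
P("htop far",(309,183),.132);P("htop near",(320,466),.132);P("rim c",(269,290),.09);P("disc c",(280,302),.098)
P("hookfar",(300,75),.107);P("hooknear",(283,528),.107)
for c in((26,295),(513,300),(270,60)):P("rim",c,.09)
P("disc l",(115,302),.098);P("disc r",(447,300),.098)
P("ear far l",(221,110),.098);P("ear far r",(323,130),.098);P("ear near l",(243,475),.098);P("ear near r",(341,475),.098)
for c in((180,192),(371,178),(383,413),(200,431)):P("bolt",c,.1)
z=np.load("pics/w5.npz");d=z["d"]
c=camera_params("wrist");K=c["camera_matrix"];M=np.array(c["tool_from_camera"])
v,u=np.mgrid[80:265,310:480];a=(u-K[0,2])/K[0,0];b=(v-K[1,2])/K[1,1];r=np.hypot(a,b);dd=d[80:265,310:480]
X=np.stack([a/r*np.tan(r)*dd,b/r*np.tan(r)*dd,dd],-1)@M[:3,:3].T+M[:3,3];X=X@z["R"].T+z["t"]
h=X[...,2];rr=np.hypot(X[...,0]-.517,X[...,1]+.268)
for lo,hi,m in((.122,.145,rr<.04),(.093,.103,rr<.038),(.085,.094,rr<.062)):
    k=(h>lo)&(h<hi)&m;q=X[k];print(lo,k.sum(),q.mean(0).round(4),cv2.minAreaRect(q[:,:2].astype(np.float32)))
E
```

```text
htop far [ 0.5478 -0.2704  0.132 ]
htop near [ 0.4894 -0.2742  0.132 ]
rim c [ 0.5206 -0.2695  0.09  ]
disc c [ 0.5189 -0.2708  0.098 ]
hookfar [ 0.5706 -0.2734  0.107 ]
hooknear [ 0.4672 -0.2715  0.107 ]
rim [ 0.5199 -0.2122  0.09  ]
rim [ 0.519  -0.3312  0.09  ]
rim [ 0.5748 -0.2697  0.09  ]
disc l [ 0.5191 -0.2328  0.098 ]
disc r [ 0.5198 -0.3112  0.098 ]
ear far l [ 0.5628 -0.2571  0.098 ]
ear far r [ 0.5586 -0.2804  0.098 ]
ear near l [ 0.4776 -0.2629  0.098 ]
ear near r [ 0.4772 -0.2869  0.098 ]
bolt [ 0.5442 -0.2475  0.1   ]
bolt [ 0.548  -0.2913  0.1   ]
bolt [ 0.493 -0.296  0.1  ]
bolt [ 0.489  -0.2522  0.1   ]
0.122 2010 [ 0.5193 -0.2706  0.1317] ((0.518223762512207, -0.2715721130371094), (0.060184579342603683, 0.014625937677919865), 4.87605094909668)
0.093 5536 [ 0.519  -0.2652  0.0987] ((0.5179242491722107, -0.268481969833374), (0.07444971054792404, 0.07417940348386765), 22.563600540161133)
0.085 7352 [ 0.5203 -0.2659  0.0906] ((0.518490195274353, -0.2710869610309601), (0.11755352467298508, 0.1130874902009964), 88.40678405761719)
```

```bash
python3 - <<'E'
from h import *
T=np.load("pics/top0.npz");S=np.load("pics/scene0.npz")
for n,A in(("top",T),("scene",S)):
    C=cloud(n,A["d"]);x,y,z=C[...,0],C[...,1],C[...,2]
    for lo,hi in((.03,.15),(.15,.22),(.22,.32)):
        m=(z>lo)&(z<hi)&(x>.59)&(x<.78)&(y<-.18)&(y>-.36);q=C[m];print(n,lo,np.percentile(q[:,0],1),np.percentile(q[:,1],[1,99]))
rel([.5187,-.2715,.16],np.radians(-85.3))
E
```

```text
top 0.03 0.6558807162153878 [-0.34521318 -0.24015942]
top 0.15 0.6566627763805084 [-0.34732135 -0.20409456]
top 0.22 0.6677793392341623 [-0.32993807 -0.21185631]
scene 0.03 0.6539608654897426 [-0.35333205 -0.25131623]
scene 0.15 0.6547173864124094 [-0.35193588 -0.20789367]
scene 0.22 0.6668583000980708 [-0.33055313 -0.21630417]
pos [ 0.4846 -0.2166  0.225 ] need cm [ 3.41 -5.49 -6.5 ] rot [-0.0224 -0.0235  0.1004]
```

```bash
python3 -m pendant '[{"rot":[-0.022,-0.023,0.1],"offset":[0.5,-2.5,0],"fingers":0.3},{"rot":[0,0,0],"offset":[1.4,-2.5,0],"fingers":0.45},{"rot":[0,0,0],"offset":[1.2,0,-2],"fingers":0.45},{"rot":[0,0,0],"offset":[0,0,-2.5],"fingers":0.45},{"rot":[0,0,0],"offset":[0,0,0],"fingers":0.45}]' 25
python3 - <<'E'
from h import *
rel([.5187,-.2715,.105],np.radians(-85.3)); wpic("w6");print(telemetry.state()["gripper_width"])
E
```

```text
time_s: 9.35
tool_pos: [0.515, -0.2615, 0.173]
eef_rot: [-0.031, -0.704, -0.036, 0.709]
contact_force: [-0.9, -0.2, -0.1]
gripper_width: 0.551
pos [ 0.515  -0.2615  0.173 ] need cm [ 0.37 -1.   -6.8 ] rot [-0.0078 -0.0071 -0.0127]
0.5503820261527939
```

View pics/w6.png

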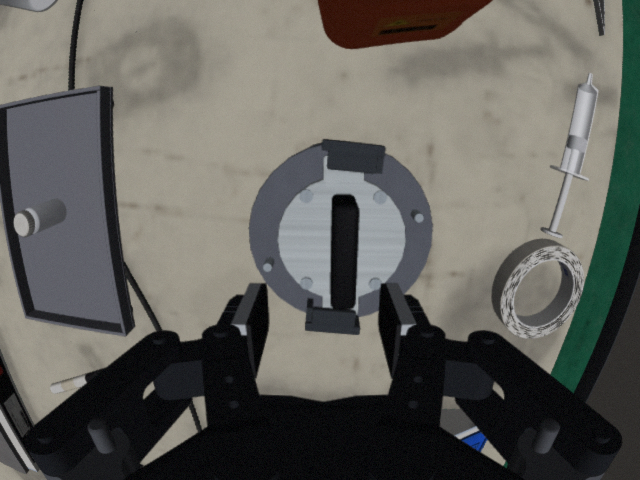

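```bash
python3 - <<'E'
from h import *
a=np.radians(4.7);c=np.array([.5187,-.2715])
for s in(30,-30):
    q=c+s/1000*np.array([np.cos(a),np.sin(a)]);print(s,[round(float(x),1) for x in wproj("w6",[*q,.132])])
print(wtri(("w5",406.6-.3,137.5),("w6",345,196)),wtri(("w5",409.7,225.3),("w6",344,307)))
crop(np.load("pics/w6.npz")["p"],240,130,440,340,"pics/w6c.png",2.8)
E
```

```text
30 [345.6, 203.3]
-30 [342.2, 309.4]
[ 0.54861702 -0.2707745   0.12106495] [ 0.48807686 -0.27517307  0.12737735]
pics/w6c.png 2.8
```

View pics/w6c.png

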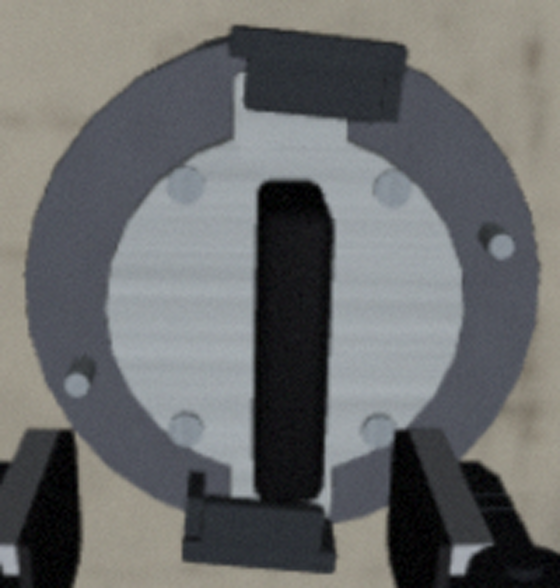

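Both wrist views agree: the handle's top face runs from (346,204) to (343,308), as predicted for a height of 132 mm. Descending.

```bash
python3 -m pendant '[{"rot":[-0.008,-0.007,-0.013],"offset":[0.3,-1.0,0],"fingers":0.45},{"rot":[0,0,0],"offset":[0.1,0,-2],"fingers":0.45},{"rot":[0,0,0],"offset":[0,0,-2],"fingers":0.45},{"rot":[0,0,0],"offset":[0,0,-1],"fingers":0.45},{"rot":[0,0,0],"offset":[0,0,0],"fingers":0.45}]' 60
python3 - <<'E'
from h import *
rel([.5187,-.2715,.105],np.radians(-85.3));print(telemetry.state()["gripper_width"])
E
```

```text
time_s: 9.9
tool_pos: [0.5237, -0.2732, 0.131]
eef_rot: [0.033, 0.711, 0.026, -0.702]
contact_force: [-0.0, -0.9, -0.0]
gripper_width: 0.551
pos [ 0.5237 -0.2732  0.131 ] need cm [-0.5   0.17 -2.6 ] rot [ 0.0095  0.0125 -0.0018]
0.5508625586356716
```

```bash
python3 -m pendant '[{"rot":[0.009,0.012,0],"offset":[-0.4,0.15,-1.2],"fingers":0.45},{"rot":[0,0,0],"offset":[0,0,-1],"fingers":0.45},{"rot":[0,0,0],"offset":[0,0,-0.2],"fingers":0.45},{"rot":[0,0,0],"offset":[0,0,0],"fingers":0.45}]' 60
python3 - <<'E'
from h import *
rel([.5187,-.2715,.105],np.radians(-85.3));print(telemetry.state()["gripper_width"])
E
```

```text
time_s: 10.3
tool_pos: [0.5208, -0.2727, 0.1085]
eef_rot: [0.031, 0.708, 0.029, -0.705]
contact_force: [0.3, 0.1, -0.2]
gripper_width: 0.55
pos [ 0.5208 -0.2727  0.1085] need cm [-0.21  0.12 -0.35] rot [ 0.0026  0.0035 -0.0018]
0.5502653999273674
```

```bash
python3 -m pendant '[{"rot":[0.002,0.003,0],"offset":[-0.2,0.1,-0.3],"fingers":0.5},{"rot":[0,0,0],"offset":[0,0,0],"fingers":0.7},{"rot":[0,0,0],"offset":[0,0,0],"fingers":1},{"rot":[0,0,0],"offset":[0,0,0],"fingers":1},{"rot":[0,0,0],"offset":[0,0,0],"fingers":1},{"rot":[0,0,0],"offset":[0,0,0],"fingers":1}]' 60
python3 - <<'E'
from h import *
rel([.5187,-.2715,.105],np.radians(-85.3));s=telemetry.state();print(s["gripper_width"],s["contact_force"],s["moment"])
E
```

```text
time_s: 10.9
tool_pos: [0.5191, -0.2719, 0.1062]
eef_rot: [0.03, 0.707, 0.029, -0.706]
contact_force: [0.7, 0.7, -0.4]
gripper_width: 0.152
pos [ 0.5191 -0.2719  0.1062] need cm [-0.04  0.04 -0.12] rot [ 0.0014  0.0016 -0.0017]
0.15210144511544568 [ 0.69782292  0.66837173 -0.42134543] [-0.04013286 -0.01619546 -0.02652012]
```

```bash
python3 -m pendant '[{"rot":[0,0,0.1],"offset":[0,0,0],"fingers":1},{"rot":[0,0,0.1],"offset":[0,0,0],"fingers":1},{"rot":[0,0,0.1],"offset":[0,0,0],"fingers":1},{"rot":[0,0,0],"offset":[0,0,0],"fingers":1}]' 60
python3 - <<'E'
from h import *
rel([.5191,-.2719,.1062],np.radians(-85.3));s=telemetry.state();print(s["gripper_width"],s["contact_force"],s["moment"])
E
```

```text
time_s: 11.3
tool_pos: [0.5191, -0.2716, 0.1062]
eef_rot: [0.139, 0.694, 0.138, -0.693]
contact_force: [-0.3, -0.8, -1.9]
gripper_width: 0.152
pos [ 0.5191 -0.2716  0.1062] need cm [-0.   -0.03  0.  ] rot [ 0.0004  0.0017 -0.3127]
0.1516787244197925 [-0.25468738 -0.80008697 -1.91358032] [-7.52077691e-05  5.32461167e-02  1.04118831e-02]
```

```bash
python3 -m pendant '[{"rot":[0,0,0.11],"offset":[0,0,0],"fingers":1},{"rot":[0,0,0.11],"offset":[0,0,0],"fingers":1},{"rot":[0,0,0.11],"offset":[0,0,0],"fingers":1},{"rot":[0,0,0.11],"offset":[0,0,0],"fingers":1},{"rot":[0,0,0.11],"offset":[0,0,0],"fingers":1},{"rot":[0,0,0.11],"offset":[0,0,0],"fingers":1},{"rot":[0,0,0.11],"offset":[0,0,0],"fingers":1},{"rot":[0,0,0.11],"offset":[0,0,0],"fingers":1},{"rot":[0,0,0.11],"offset":[0,0,0],"fingers":1},{"rot":[0,0,0],"offset":[0,0,0],"fingers":1}]' 60
python3 - <<'E'
from h import *
rel([.5191,-.2719,.1062],np.radians(-85.3));s=telemetry.state();print(s["gripper_width"],s["contact_force"],s["moment"]);wpic("w7")
E
```

```text
time_s: 12.3
tool_pos: [0.5191, -0.2716, 0.1062]
eef_rot: [0.456, 0.541, 0.456, -0.54]
contact_force: [-0.6, -0.0, -0.2]
gripper_width: 0.152
pos [ 0.5191 -0.2716  0.1062] need cm [-0.   -0.03  0.  ] rot [-4.0000e-04  1.6000e-03 -1.3187e+00]
0.1518121920331079 [-0.56379103 -0.01884733 -0.1964631 ] [-0.06122023 -0.01770202 -0.00105854]
```

View pics/w7.png

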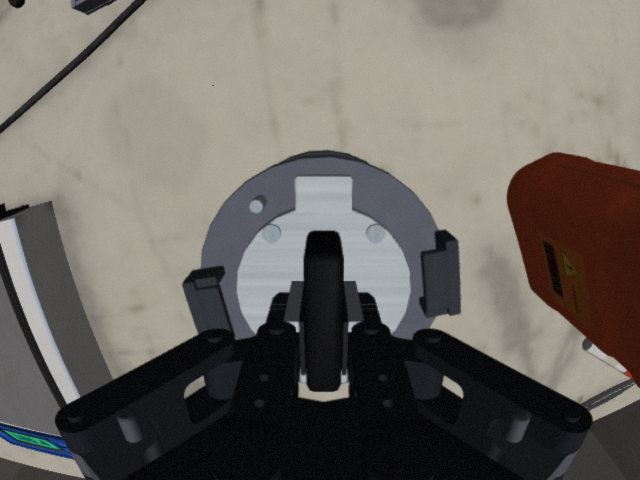

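The view shows the ear at (323,195), well clear of both hooks (207,300 and 440,275). I'll turn a little further and lift.

```bash
python3 -m pendant '[{"rot":[0,0,0.1],"offset":[0,0,0],"fingers":1},{"rot":[0,0,0.04],"offset":[0,0,0],"fingers":1},{"rot":[0,0,0],"offset":[0,0,0],"fingers":1},{"rot":[0,0,0],"offset":[0,0,0.7],"fingers":1},{"rot":[0,0,0],"offset":[0,0,0.7],"fingers":1},{"rot":[0,0,0],"offset":[0,0,1],"fingers":1},{"rot":[0,0,0],"offset":[0,0,0],"fingers":1}]' 60
python3 - <<'E'
from h import *
rel([.5191,-.2719,.1062],np.radians(-85.3));s=telemetry.state();print(s["gripper_width"],s["contact_force"],s["moment"])
E
```

```text
time_s: 13.05
tool_pos: [0.5188, -0.2714, 0.1318]
eef_rot: [0.489, 0.511, 0.489, -0.51]
contact_force: [0.1, -1.1, -0.9]
gripper_width: 0.151
pos [ 0.5188 -0.2714  0.1318] need cm [ 0.03 -0.05 -2.56] rot [-1.5000e-03  1.4000e-03 -1.4452e+00]
0.1510946434187412 [ 0.09935089 -1.10282196 -0.91695688] [-0.0537029  -0.04687578 -0.0440292 ]
```

```bash
python3 -m pendant '[{"rot":[0,0,0],"offset":[0,0,2],"fingers":1},{"rot":[0,0,0],"offset":[0,0,3],"fingers":1},{"rot":[0,0,0],"offset":[0,0,3],"fingers":1},{"rot":[0,0,0],"offset":[0,0,0],"fingers":1}]' 60
python3 - <<'E'
from h import *
rel([.5191,-.2719,.1062],np.radians(-85.3));s=telemetry.state();print(s["gripper_width"],s["contact_force"],s["moment"]);wpic("w8")
p,d=camera("scene");crop(p,340,130,560,380,"pics/s8.png",2.4)
E
```

```text
time_s: 13.45
tool_pos: [0.5178, -0.2707, 0.2141]
eef_rot: [0.487, 0.512, 0.489, -0.511]
contact_force: [0.7, -1.0, -0.8]
gripper_width: 0.152
pos [ 0.5178 -0.2707  0.2141] need cm [  0.13  -0.12 -10.79] rot [-3.1000e-03  1.1000e-03 -1.4431e+00]
0.15151418058936814 [ 0.70749127 -0.99000462 -0.81262513] [-0.02993792 -0.08019104  0.01295224]
pics/s8.png 2.4
```

View pics/w8.png

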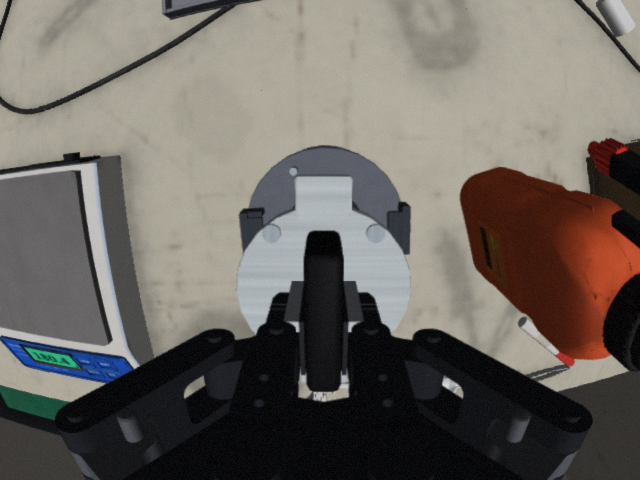

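View pics/s8.png

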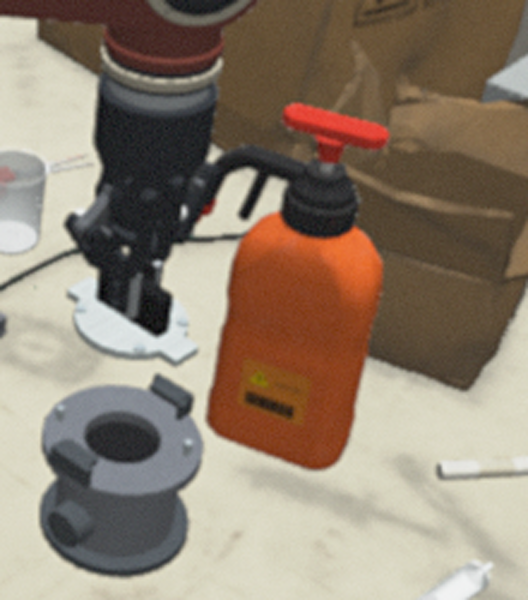

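```bash
python3 -m pendant '[{"rot":[0,0,0],"offset":[-1.5,1.5,0],"fingers":1},{"rot":[0,0,0.02],"offset":[-1.5,3.2,0],"fingers":1},{"rot":[0,0,0.02],"offset":[-1.5,3.5,0],"fingers":1},{"rot":[0,0,0.02],"offset":[-1,3.5,0],"fingers":1},{"rot":[0,0,0.02],"offset":[-1,3.5,0],"fingers":1},{"rot":[0,0,0.02],"offset":[-1,3.5,0],"fingers":1},{"rot":[0,0,0],"offset":[-0.5,3.5,0],"fingers":1},{"rot":[0,0,0],"offset":[-0.3,2,0],"fingers":1},{"rot":[0,0,0],"offset":[0,0,0],"fingers":1}]' 60
python3 - <<'E'
from h import *
rel([.430,.0038,.15],np.radians(3.3));s=telemetry.state();print(s["gripper_width"],s["contact_force"],s["moment"]);wpic("w9")
E
```

```text
time_s: 14.45
tool_pos: [0.4183, -0.0163, 0.1858]
eef_rot: [0.498, 0.482, 0.528, -0.491]
contact_force: [0.2, -0.2, -1.2]
gripper_width: 0.152
pos [ 0.4183 -0.0163  0.1858] need cm [ 1.17  2.01 -3.58] rot [-0.0192 -0.0394  0.0045]
0.15241817229563367 [ 0.22539617 -0.20542198 -1.21655339] [ 0.00020637 -0.11923404  0.02885656]
```

View pics/w9.png

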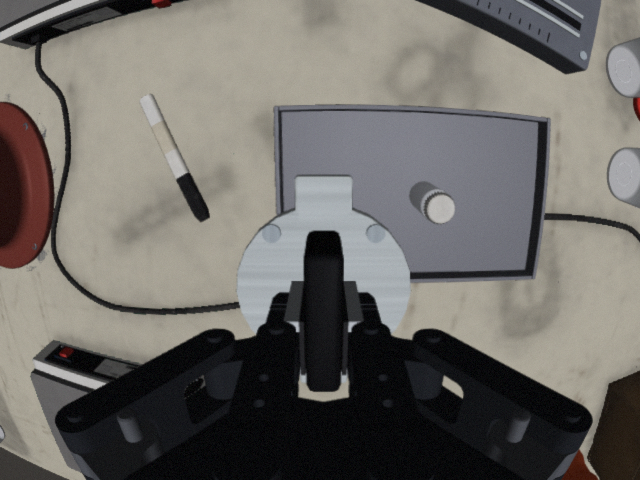

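```bash
python3 - <<'E'
from h import *
L=[(275,106,.032),(550,118,.032),(536.5,277,.032),(439.5,207,.074),(276,140,.032),(277,170,.032)]
for l in L:print(l,wonz("w9",*l).round(4))
for c in((281,234.5),(344.5,232),(352.5,335.5),(285.5,340.5)):print("top",onz("top",*c,.032).round(4))
T=cv2.imread("pics/top0.png");crop(T[:,:,::-1],270,220,365,350,"pics/tray.png",4.5)
E
```

```text
(275, 106, 0.032) [0.3681 0.0751 0.032 ]
(550, 118, 0.032) [0.6058 0.0899 0.032 ]
(536.5, 277, 0.032) [ 0.6171 -0.0576  0.032 ]
(439.5, 207, 0.074) [0.4954 0.0084 0.074 ]
(276, 140, 0.032) [0.3702 0.0475 0.032 ]
(277, 170, 0.032) [0.3719 0.0231 0.032 ]
top [0.606  0.0861 0.032 ]
top [ 0.6108 -0.059   0.032 ]
top [ 0.3789 -0.0733  0.032 ]
top [0.369  0.0735 0.032 ]
pics/tray.png 4.5
```

View pics/tray.png

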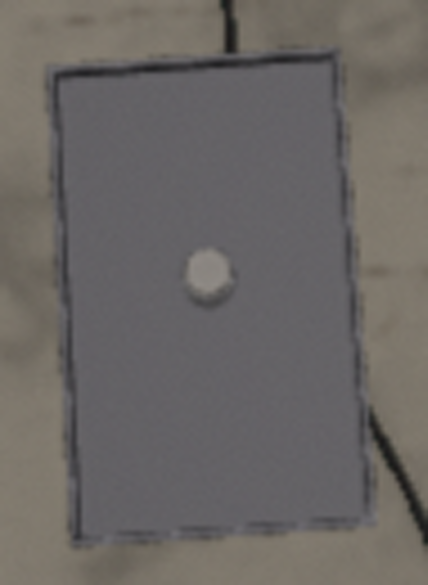

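```bash
python3 -m pendant '[{"rot":[-0.019,-0.039,0.008],"offset":[0.6,1.0,0],"fingers":1},{"rot":[0,0,0],"offset":[0.5,0.8,0],"fingers":1},{"rot":[0,0,0],"offset":[0,0,0],"fingers":1}]' 60
python3 - <<'E'
from h import *
rel([.430,.004,.10],np.radians(3.5))
E
```

```text
time_s: 14.8
tool_pos: [0.4287, -0.0006, 0.1823]
eef_rot: [0.513, 0.484, 0.515, -0.487]
contact_force: [0.5, 0.4, -1.3]
gripper_width: 0.158
pos [ 0.4287 -0.0006  0.1823] need cm [ 0.13  0.46 -8.23] rot [ 0.0014 -0.0055  0.0034]
```

```bash
python3 -m pendant '[{"rot":[0.001,-0.005,0.003],"offset":[0.1,0.4,-1],"fingers":1},{"rot":[0,0,0],"offset":[0,0,-2],"fingers":1},{"rot":[0,0,0],"offset":[0,0,-2.5],"fingers":1},{"rot":[0,0,0],"offset":[0,0,-1.5],"fingers":1},{"rot":[0,0,0],"offset":[0,0,0],"fingers":1}]' 60
python3 - <<'E'
from h import *
rel([.430,.004,.0382],np.radians(3.5));wpic("w10")
E
```

```text
time_s: 15.3
tool_pos: [0.4298, 0.001, 0.1072]
eef_rot: [0.513, 0.485, 0.515, -0.487]
contact_force: [-0.1, -1.3, -1.5]
gripper_width: 0.15
pos [0.4298 0.001  0.1072] need cm [ 0.02  0.3  -6.9 ] rot [ 0.0005 -0.0034  0.0045]
```

View pics/w10.png

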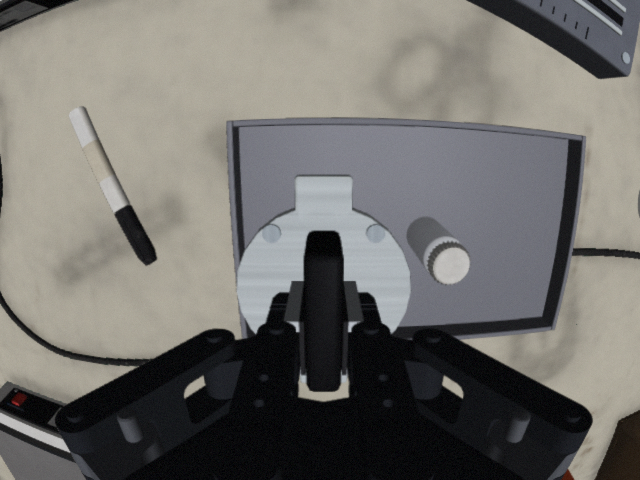

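```bash
python3 - <<'E'
from h import *
z=np.load("pics/w10.npz");d=z["d"];c=camera_params("wrist");K=c["camera_matrix"];M=np.array(c["tool_from_camera"])
v,u=np.mgrid[:480,:640];a=(u-K[0,2])/K[0,0];b=(v-K[1,2])/K[1,1];r=np.hypot(a,b)
X=np.stack([a/r*np.tan(r)*d,b/r*np.tan(r)*d,d],-1)@M[:3,:3].T+M[:3,3];ok=(d>0)&(d<.2)
for p in((262,375),(430,340),(380,330),(500,380),(575,420),(450,360),(468,265),(440,245)):
    print(p,d[p[1],p[0]],X[p[1],p[0]].round(3))
m=ok&(X[...,2]>-.03)&(abs(X[...,2])<.04)
for lo in np.arange(-.12,.01,.01):
    k=m&(X[...,0]>lo)&(X[...,0]<lo+.01)&(abs(X[...,1])<.1);
    if k.sum()>20:print(lo.round(2),np.percentile(X[k][:,1],[1,99]).round(3))
E
```

```text
(262, 375) 0.08143871 [-0.074 -0.015 -0.017]
(430, 340) 0.10190478 [-0.054  0.03  -0.013]
(380, 330) 0.11016065 [-0.046  0.016 -0.012]
(500, 380) 0.082016796 [-0.075  0.044 -0.013]
(575, 420) 0.063252084 [-0.094  0.056 -0.013]
(450, 360) 0.09420272 [-0.062  0.034 -0.012]
(468, 265) 0.18842195 [ 0.033  0.077 -0.003]
(440, 245) 0.19191732 [ 0.039  0.061 -0.012]
-0.11 [-0.05   0.048]
-0.1 [-0.061  0.059]
-0.09 [-0.06   0.058]
-0.08 [-0.054  0.052]
-0.07 [-0.049  0.047]
-0.06 [-0.043  0.041]
-0.05 [-0.038  0.035]
-0.04 [-0.018  0.015]
-0.03 [-0.02   0.017]
-0.02 [-0.021  0.019]
-0.01 [-0.019  0.017]
-0.0 [-0.039  0.037]
```

```bash
python3 -m pendant '[{"rot":[0,0,0.004],"offset":[0,0.3,-1.5],"fingers":1},{"rot":[0,0,0],"offset":[0,0,-2],"fingers":1},{"rot":[0,0,0],"offset":[0,0,-1.2],"fingers":1},{"rot":[0,0,0],"offset":[0,0,-0.8],"fingers":1},{"rot":[0,0,0],"offset":[0,0,0],"fingers":1}]' 60
python3 - <<'E'
from h import *
rel([.430,.004,.0382],np.radians(3.5))
E
```

```text
time_s: 15.85
tool_pos: [0.4341, 0.0023, 0.0557]
eef_rot: [0.516, 0.486, 0.513, -0.484]
contact_force: [-0.5, 0.1, -1.9]
gripper_width: 0.155
pos [0.4341 0.0023 0.0557] need cm [-0.41  0.17 -1.75] rot [0.0021 0.0052 0.0024]
```

```bash
python3 -m pendant '[{"rot":[0.002,0.005,0.002],"offset":[-0.4,0.15,-0.5],"fingers":1},{"rot":[0,0,0],"offset":[0,0,-0.5],"fingers":1},{"rot":[0,0,0],"offset":[0,0,-0.3],"fingers":1},{"rot":[0,0,0],"offset":[0,0,0],"fingers":1}]' 60
python3 - <<'E'
from h import *
rel([.430,.004,.0382],np.radians(3.5));print(telemetry.state()["contact_force"])
E
```

```text
time_s: 16.25
tool_pos: [0.4315, 0.0035, 0.044]
eef_rot: [0.516, 0.485, 0.514, -0.484]
contact_force: [0.6, 0.6, -2.3]
gripper_width: 0.151
pos [0.4315 0.0035 0.044 ] need cm [-0.15  0.05 -0.58] rot [0.0006 0.0037 0.0003]
[ 0.63201969  0.58636559 -2.31305366]
```

```bash
python3 -m pendant '[{"rot":[0.001,0.004,0],"offset":[-0.1,0,-0.3],"fingers":1},{"rot":[0,0,0],"offset":[0,0,-0.2],"fingers":1},{"rot":[0,0,0],"offset":[0,0,-0.1],"fingers":1},{"rot":[0,0,0],"offset":[0,0,0],"fingers":1}]' 60
python3 - <<'E'
from h import *
rel([.430,.004,.0382],np.radians(3.5));print(telemetry.state()["contact_force"]);wpic("w11")
p,d=camera("scene");crop(p,200,200,380,340,"pics/s11.png",4)
E
```

```text
time_s: 16.65
tool_pos: [0.4312, 0.0034, 0.0382]
eef_rot: [0.515, 0.485, 0.515, -0.484]
contact_force: [-0.2, 0.5, -0.8]
gripper_width: 0.147
pos [0.4312 0.0034 0.0382] need cm [-0.12  0.06 -0.  ] rot [-0.0002  0.0009  0.0003]
[-0.24981687  0.50463756 -0.84568126]
pics/s11.png 4
```

View pics/s11.png

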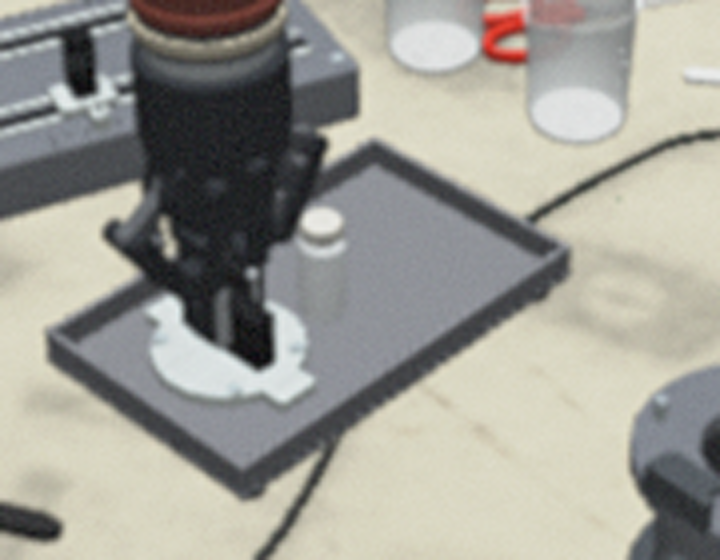

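View pics/w11.png

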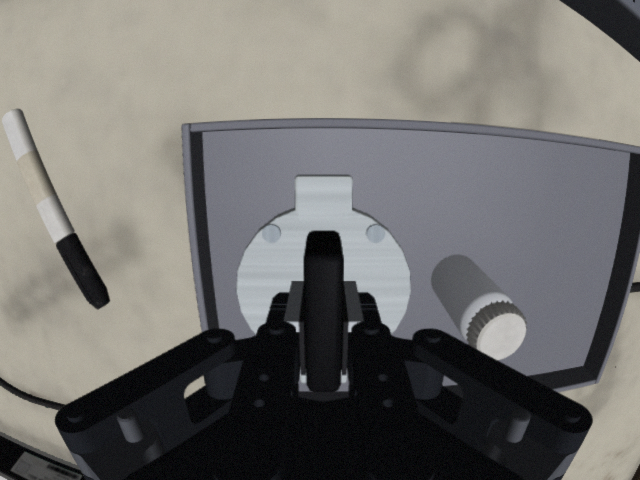

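The cover sits level in the near half of the tray, between the wall (about 205,250) and the vial (foot about 455,280). The force on the wrist has dropped, so it is nearly touching. I'll lower it 1 mm, then open a little.

```bash
python3 -m pendant '[{"rot":[0,0,0],"offset":[0,0,-0.1],"fingers":1},{"rot":[0,0,0],"offset":[0,0,0],"fingers":1}]' 60
```

```text
time_s: 16.95
tool_pos: [0.4315, 0.0034, 0.0384]
eef_rot: [0.515, 0.485, 0.515, -0.484]
contact_force: [-0.3, 0.3, -0.8]
gripper_width: 0.154
```

```bash
python3 -m pendant '[{"rot":[0,0,0],"offset":[0,0,0],"fingers":0.8},{"rot":[0,0,0],"offset":[0,0,0],"fingers":0.68},{"rot":[0,0,0],"offset":[0,0,0],"fingers":0.68},{"rot":[0,0,0],"offset":[0,0,0],"fingers":0.68}]' 20
python3 - <<'E'
from h import *
rel([.430,.004,.0382],np.radians(3.5));wpic("w12")
E
```

```text
time_s: 17.35
tool_pos: [0.4325, 0.0033, 0.0391]
eef_rot: [0.516, 0.485, 0.514, -0.484]
contact_force: [-0.2, 0.4, -0.4]
gripper_width: 0.32
pos [0.4325 0.0033 0.0391] need cm [-0.25  0.07 -0.09] rot [0.0002 0.003  0.0001]
```

View pics/w12.png

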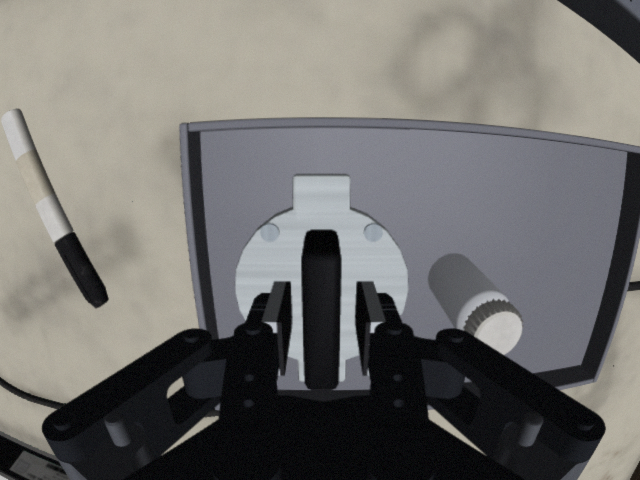

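Both pads are clear of the handle (gaps at 295 and 350), and the vial is untouched. Rising straight up.

```bash
python3 -m pendant '[{"rot":[0,0,0],"offset":[-0.1,0,1],"fingers":0.68},{"rot":[0,0,0],"offset":[0,0,2],"fingers":0.68},{"rot":[0,0,0],"offset":[0,0,3],"fingers":0.68},{"rot":[0,0,0],"offset":[0,0,4],"fingers":0.68},{"rot":[0,0,0],"offset":[0,0,4],"fingers":0.68},{"rot":[0,0,0],"offset":[0,0,4],"fingers":0.68},{"rot":[0,0,0],"offset":[0,-4,2],"fingers":0.68},{"rot":[0,0,0],"offset":[0,-4,0],"fingers":0.68},{"rot":[0,0,0],"offset":[0,-4,0],"fingers":0.68},{"rot":[0,0,0],"offset":[0,0,0],"fingers":0.68}]' 20
python3 - <<'E'
from h import *
print(telemetry.state()["tool_pos"]);wpic("w13")
for n in("top","scene"):
    p,d=camera(n);cv2.imwrite(f"pics/{n}13.png",p[:,:,::-1]);np.savez(f"pics/{n}13.npz",p=p,d=d)
T=np.load("pics/top13.npz");crop(T["p"],150,190,370,350,"pics/t13c.png",3.6)
W=cloud("top",T["d"]);x,y,z=W[...,0],W[...,1],W[...,2];r=np.hypot(x-.431,y-.0035)
m=(r<.036)&(z<.04);q=W[m];A=np.c_[q[:,:2],np.ones(len(q))];print("plane",np.linalg.lstsq(A,q[:,2],rcond=None)[0],q[:,2].mean())
m=(r<.035)&(z>.05);print("handle",m.sum(),W[m].mean(0))
T0=np.load("pics/top0.npz");S0=np.load("pics/scene0.npz");S=np.load("pics/scene13.npz")
for n,a,b in(("scene",S0,S),("top",T0,T)):
    dd=np.abs(a["p"].astype(int)-b["p"]).sum(2)>60
    k,l,st,ce=cv2.connectedComponentsWithStats(dd.astype(np.uint8));print(n,[s.tolist() for s in st[1:] if s[4]>15])
E
```

```text
time_s: 18.4
tool_pos: [0.4276, -0.1192, 0.2555]
eef_rot: [0.52, 0.484, 0.513, -0.482]
contact_force: [0.7, 0.2, 0.3]
gripper_width: 0.319
[ 0.42763275 -0.11918338  0.25552414]
pics/t13c.png 3.6
plane [0.0023513  0.00224567 0.02979385] 0.030813108168003783
handle 186 [0.43188919 0.00185574 0.06411609]
scene [[0, 0, 331, 224, 24955], [0, 127, 4, 12, 19], [0, 175, 90, 168, 5759], [239, 181, 30, 39, 457], [201, 191, 29, 39, 467], [237, 267, 43, 34, 985], [369, 284, 45, 45, 1228], [0, 300, 57, 80, 1309]]
top [[193, 223, 15, 17, 164], [225, 232, 17, 17, 149], [287, 244, 187, 236, 20199], [178, 264, 18, 19, 174], [212, 273, 15, 18, 165], [295, 294, 47, 36, 1097], [198, 469, 31, 11, 177], [292, 474, 7, 6, 20]]
```

View pics/t13c.png

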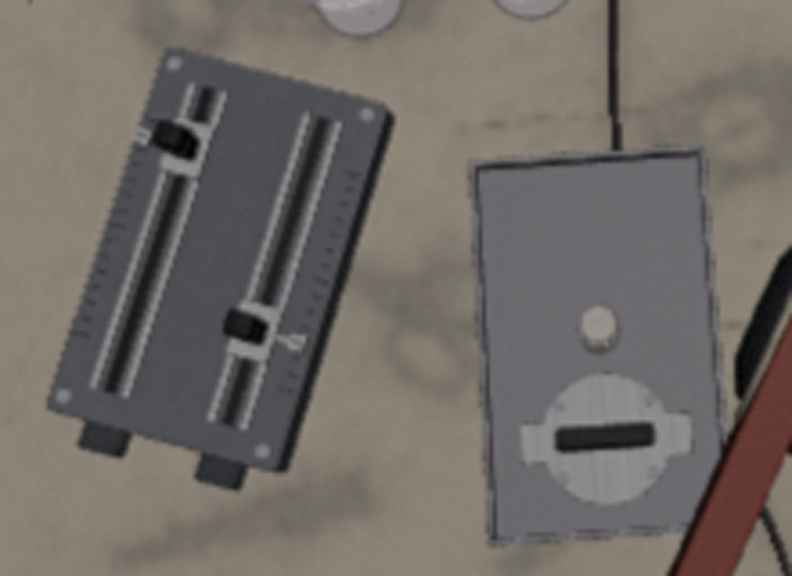

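View pics/scene13.png

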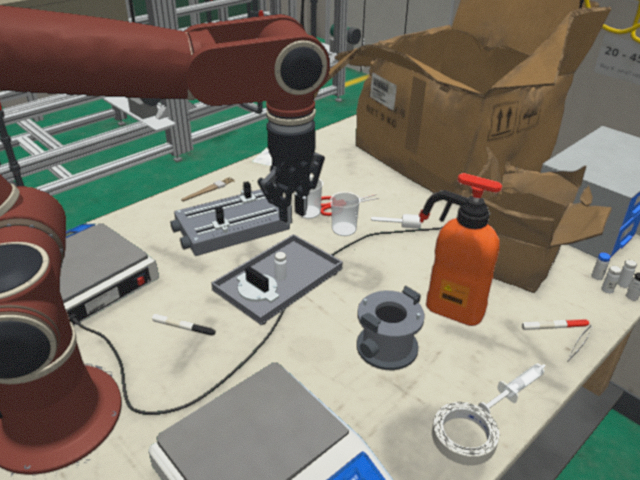

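View pics/w13.png

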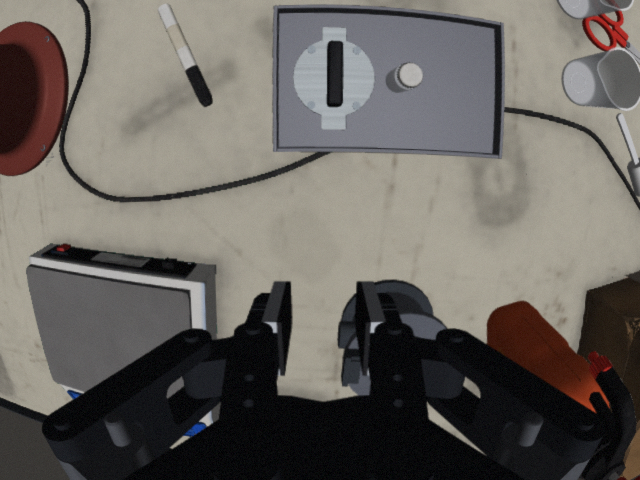

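The cover lies flat in the tray with its handle up (plane slope about 0.2%, disc top at 31 mm) and clear of the vial and walls. Both pointers are at their tabs. Comparing the start and end pictures, the pump, beakers and vial haven't changed.

```bash
python3 -c "
from workcell import job_done;print(job_done())"
```

```text
the job is handed in; nothing more can be done
None
```

The job is done and handed in at about 18.5 s of robot time, well under the 67 s limit. `job_done()` gives no verdict.

- **Damper:** I slid grip a about 98 mm and grip b about 96 mm along their tracks. After releasing each one, a wrist picture showed its pointer within about 1 mm of the tab's centre. The last top picture shows both still there.
- **Cover:** With both grips at their tabs, I turned the cover about 83° anticlockwise, so its ears were clear of the hooks. I then lifted it off and set it down in the near half of the tray, ears across it. The last depth check puts the disc level (slope about 0.2 %), with its top 31 mm above the bench, handle up and clear of the vial and walls.
- **Left alone:** Comparing the top and scene pictures from the start and the end shows no change at the pump, beakers or vial. The end pictures were taken with the arm raised and touching nothing, so the arm hid small parts of them.
- **Disagreements:** The cameras differed by 2–4 mm on the tray, tab and damper positions, so I used averages. I turned the wrist reading into heights with the text's values and checked those against depth and a second view. One triangulation of the handle's far end came out about 11 mm low because I had picked a poor edge; depth and a reprojection check supported 132 mm.
- **Set-down force:** The wrist force never turned clearly upward at set-down. I judged contact from the drop in carried weight and the height no longer changing.

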